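# Crank a bearing tight in the clamping fixture

### The arm

A 7-joint arm with a two-finger parallel gripper is mounted at the origin on the work surface. World frame = base frame: x ahead of the robot, y to its left, z up, the work surface at z = 0. Lengths are in m, angles in degrees, forces in N, time in s.
With the tool pointing down it reaches from about 0.425 to 0.875 m from the base axis. Payload 4.7 kg.
Tool frame: the origin (TCP) lies where the fingers leave the gripper's body, on its centre line; the fingertips stand 70 mm ahead of it and the grasp point (between the pads) lies 51 mm ahead of it (env.tip_reach is the distance from the TCP to the fingertips, in m); z points along the fingers, x is the direction in which the jaws open and shut, and the axes are right-handed (so a half turn about z gives the same grasp; the last joint's range is limited). The gripper opens to 87 mm and grips with 3 to 60 N. Pads are 19 mm wide; open, the fingers measure 117 mm over their backs; the gripper's body (75 mm by 190 mm) begins 51 mm behind the grasp point.
Start: joints at [-68.749, 18.392, -4.016, 83.108, 1.295, 78.541, -3.26], TCP at [0.227, 0.609, 0.292] pointing down, gripper open.
Joint ranges: [-163.93, 163.93], [-17.29, 119.83], [-79.2, 71.16], [3.27, 140.29], [-89.18, 269.18], [5.43, 117.66], [-154.24, 154.24]. Speed limits (degrees/s): [147.25, 147.25, 180, 180, 180, 180, 180].

### API

Orientations are given as [roll, pitch, yaw] about the fixed x, y, z axes, in that order (R = Rz(yaw) Ry(pitch) Rx(roll)).
In Python, from cell import env, optics, order gives the robot as it stands.
- The arm moves only by the shell command python3 -m creep 'ROWS' [FORCE]. ROWS is JSON, a list of rows, each a list of 7 numbers: the shift along the tool's x, y, z in cm, then the turn, a rotation vector about the tool's x, y, z in rad, then the opening, from 0 (shut) to 1 (fully open). A call has 1 to 20 rows; each row shifts and turns the pose as measured when the row begins, along the tool's axes as they then stand; what a row does not reach is not made up. A row lasts 1/10 s, in which the tool goes at most 50 mm and 8.59 degrees, less where a joint would pass 70% of its speed; a pose out of reach is approached as far as the arm can. A call with a gripper value outside its range is refused whole. The fingers move at their own pace and stop on an object; FORCE is the grip in N (left out, the last holds). Time passes only in rows, so rows that do not move let the fingers close. It gives the time, the measured TCP pose, the force and the opening at its end, in the units of the state.
- env.get_obs(): the state, without advancing time (a new reading comes with each control period).
- optics.read_camera(name): name is "scene" or "top"; returns a dict with "frame" (480x640x3 uint8, blue, green, red), "z_map" (480x640 float32, m along the optical axis (not along the pixel's ray), 0 where there is no reading), "fx", "fy", "cx", "cy" (pixels), "distortion" ([k1, k2, p1, p2, k3] as OpenCV has them; the pictures are not rectified), "R" (3x3) and "t" (3): a world point X has camera coordinates R X + t. Camera axes: x right, y down, z forward; pixel columns grow to the right and rows downward; lengths in m; the calibration is good to about 2 mm. A picture is of the moment at which its call begins.
- order.sign_off(): hands the job in, once; it reports no verdict.
The state is a dict: "time_s": time; "qpos": joint angles; "joint_velocities": joint speeds; "effort": joint torques, N m; "tool_pos": TCP position; "tool_rot": TCP orientation; "force": force on the tool from outside, world axes, zero at the start; "wrist_torque": the same for the moment, N m; "grip_width": finger opening in m.
Only numpy, scipy, OpenCV 4.12 (cv2) and the standard library are available. Lean on these libraries where they do the work, as an engineer would, in place of code of your own. Each camera call takes 0.05 s, during which the arm holds its last target. There are 200 camera calls.

### The job

Fit the loose crank down over the square shaft end of the green clamping fixture until it sits fully home, then wind it clockwise (seen from above) until the moving jaw has pushed the bearing against the stop and holds it there with the orange sprung pad pushed in about half of its 12 mm travel, never all the way in. Move the jaw and bearing only by the crank, without touching them, fit and turn the crank gently without forcing it, leave it on the shaft, and leave everything else on the bench alone.

Things in the scene. Friction and masses are not known exactly. Their poses are not given: they have to be found in the camera images.
- crank: removable crank, about 0.39 kg, standing upright on its steel hub. Origin: centre of the hub's underside, at the mouth of the socket; z up, x along the arm towards the knob. Hub 36 x 36 mm in plan, 44 mm tall; square socket 16 mm wide, 24 mm deep, open at the underside, sides parallel to x and y. Red arm 18 mm wide runs from the hub along x, between heights 26 and 36 mm.
- crank_knob (a point): point on the axis of the crank's black round knob (22 mm diameter, standing at the arm's end, 65 mm from the hub's axis, from 38 to 82 mm above the hub's underside, spinning freely on its upright pin); the point is 16 mm below the knob's top; axes as the crank's
- fixture: green clamping fixture fixed to the bench: bed 140 x 390 x 24 mm, origin on the bench 10 mm in -y from the bed's centre, y runs along the jaw's travel towards the stop, z up. At y = -135 mm a gearbox 84 x 78 mm (top 58 mm above the bench) carries the upright square shaft. Steel guide strips 10 mm high run along the bed at x = -56 and +56 mm.
- drive_axis (a point): point on the drive's upright axis, 83 mm above the bench, level with the top of the square end; axes as the fixture's. The square (steel, 14 x 14 mm, 20 mm tall, on a 40 mm collar on which the seated hub rests, underside 63 mm above the bench) rides in a floating coupling: its centre stands 4 mm off this axis, to a side that differs each time and is not measured; it turns about this axis.
- shaft (a joint): angle of the drive and its square end, rad, growing clockwise seen from above; at 0 the square's sides lie along the fixture's x and y (the crank fits in any quarter turn); one full turn (6.283) moves the jaw 44 mm towards the stop. It takes about 6.7 N at the knob, rising by 0.5 N for each mm the pad is pushed in, and stays where it is left.
- slide: moving aluminium jaw, 94 x 40 x 34 mm, driven by the shaft along the fixture's y. Origin: centre of its footprint at bed level (24 mm above the bench).
- pad: orange sprung pad, 70 mm wide, carried on two rods in front of the jaw. Origin: centre of its front face, at bed level; 42 mm in front (+y) of the jaw's origin when free, 30 mm when pushed fully in (12 mm travel). Spring 5 N per mm.
- bearing: the ball bearing to be clamped, dark steel, 62 mm diameter, 16 mm thick, 0.21 kg, lying flat on the bed between pad and stop. Origin: centre of its underside.
- stop: aluminium stop block 94 x 32 x 30 mm bolted on the bed. Origin: middle of the lower edge of the face turned to the jaw (that face looks to -y); axes as the fixture's. Its place along the bed differs from job to job.
- spare_one: bystander: loose bearing like the other, 62 mm diameter, 16 mm high; origin under its centre
- spare_stack: bystander: pile of three bearings, 62 mm diameter, 48 mm high; origin under its centre
- grease_tin: bystander: closed tin, 72 mm diameter, 90 mm high; origin under its centre
- screwdriver: bystander: red-handled screwdriver lying on the bench along its x, about 200 mm long
- spatula: bystander: wooden spatula lying on the bench along its x, about 280 mm long
- dish: bystander: shallow steel dish, 170 mm diameter, 25 mm high; origin under its centre
- drift: bystander: upright brass drift, 36 mm diameter, 70 mm high; origin under its centre
Mind the look-alikes: they are no part of the job. What is shaped like the bearing but pink or white is not meant.

How it is judged:
By the outcome, as a careful person would: the job done as asked, in the order asked, and still so for the second after the job is handed in, with the robot touching nothing.
It also fails if it takes over 72 s, if anything falls off the work surface, if the arm or the gripper's body presses on something with over 40 N, if the wrist force passes 120 N, or if a joint passes its speed limit or range.

## Working session

There is one attempt and no reset: what is moved stays moved. The work goes in short steps, Python scripts to look and compute and a shell command to move; the robot and the scene stay as the last step left them, time stands still between calls to the robot, and variables do not carry over. Pictures are saved under pics/ and viewed, on a budget of 10 in all, crops included, one or two more only if the job needs it, and the job is handed in when it is done.

```bash
ls; mkdir -p pics; cat > h.py <<'E'
import cv2, numpy as np
from cell import env, optics, order
def cam(n):
    c=optics.read_camera(n); c['K']=np.array([[c['fx'],0,c['cx']],[0,c['fy'],c['cy']],[0,0,1.]]); c['R']=np.array(c['R']);c['t']=np.array(c['t']);c['d']=np.array(c['distortion'],float);return c
def world(c,uv,z=None):
    uv=np.array(uv,float).reshape(-1,2)
    n=cv2.undistortPoints(uv.reshape(-1,1,2),c['K'],c['d']).reshape(-1,2)
    r=np.c_[n,np.ones(len(n))]
    o=-c['R'].T@c['t']; w=r@c['R']
    if z is None:
        s=np.array([c['z_map'][int(round(v)),int(round(u))] for u,v in uv])
    else: s=(z-o[2])/w[:,2]
    return o+w*s[:,None]
def pix(c,X):
    return cv2.projectPoints(np.array(X,float).reshape(-1,1,3),cv2.Rodrigues(c['R'])[0],c['t'],c['K'],c['d'])[0].reshape(-1,2)
def cloud(c):
    v,u=np.mgrid[0:480,0:640]
    P=world(c,np.c_[u.ravel(),v.ravel()]).reshape(480,640,3); P[c['z_map']==0]=np.nan
    return P
E
python3 - <<'E'
from h import *
for n in('scene','top'):
    c=cam(n); cv2.imwrite(f'pics/{n}0.png',c['frame']); print(n,-c['R'].T@c['t'],c['R'][2],c['fx'],c['d'])
o=env.get_obs();print({k:np.round(o[k],3) for k in o})
E
```

```text
pics
scene [ 1.47453332 -0.38034456  0.88352906] [-0.7281282   0.25150976 -0.63763012] 464.36756706721394 [-0.04023989  0.          0.          0.          0.        ]
top [ 0.43285009 -0.03529363  1.53690774] [ 0.07837774 -0.00617405 -0.99690462] 577.7662318315345 [-0.04991587  0.          0.          0.          0.        ]
{'time_s': np.float64(0.1), 'qpos': array([-68.749,  18.436,  -4.015,  83.169,   1.297,  78.538,  -3.261]), 'joint_velocities': array([ 0.061, -0.117, -0.07 , -0.134, -0.074,  0.022,  0.013]), 'effort': array([-1.0000e-03, -4.9257e+01, -4.0600e-01, -3.1340e+01, -6.4000e-02,
        4.0000e-02,  0.0000e+00]), 'tool_pos': array([0.227, 0.609, 0.291]), 'tool_rot': array([1.79993e+02, 9.70000e-02, 6.95580e+01]), 'force': array([ 0.147,  0.754, -0.124]), 'wrist_torque': array([ 0.076, -0.012,  0.018]), 'grip_width': np.float64(0.087)}
```

View pics/scene0.png

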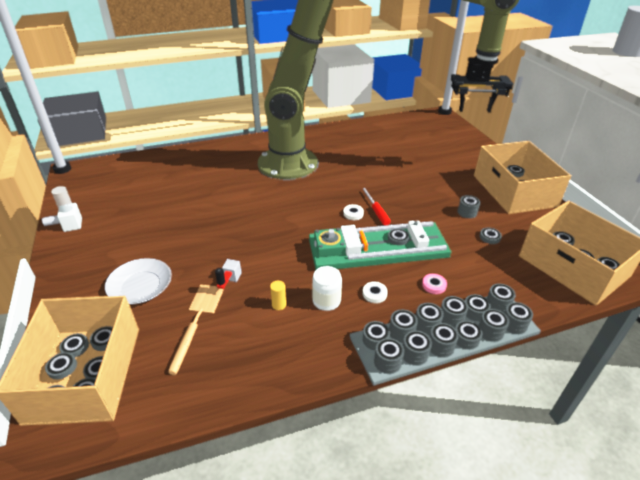

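View pics/top0.png

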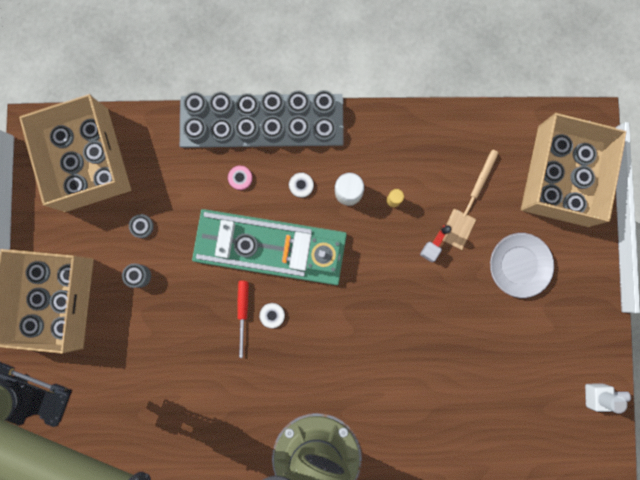

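Both views show the crank with its red arm at scene (230,272) and top (435,245). It is the only crank; possible confusions are the yellow drift at top (396,198), the screwdriver (243,300) and the white bottle (605,398). The bearing to clamp is at top (246,245), on the green bed. The look-alikes are white rings at (301,185) and (272,316), a pink ring at (240,178), and loose dark bearings at (141,226) and (135,276).

```bash
python3 - <<'E'
from h import *
c=cam('top');P=cloud(c);f=c['frame'];hsv=cv2.cvtColor(f,cv2.COLOR_BGR2HSV)
v,u=np.mgrid[0:480,0:640]
box=(u>410)&(u<462)&(v>215)&(v<270)
z=P[...,2]
red=box&((hsv[...,0]<6)|(hsv[...,0]>174))&(hsv[...,1]>170)&(hsv[...,2]>90)
knob=box&(z>.07); hub=box&(z>.038)&(z<.05)&(hsv[...,1]<80)&(v>240)
for n,m,zz in(('red',red,.036),('knob',knob,.082),('hub',hub,.044)):
    m=m.astype(np.uint8); k,l,s,_=cv2.connectedComponentsWithStats(m); i=1+np.argmax(s[1:,4]); pts=np.argwhere(l==i)[:,::-1]
    r=cv2.minAreaRect(pts.astype(np.float32)); W=world(c,cv2.boxPoints(r),zz); print(n,s[i],'ctr',W.mean(0),'sides',np.linalg.norm(W[1]-W[0]),np.linalg.norm(W[2]-W[1]),'ang',np.degrees(np.arctan2(*(W[1]-W[0])[[1,0]])),'z',np.nanmedian(z[l==i]), 'mean',world(c,[pts.mean(0)],zz))
g=(hsv[...,0]>65)&(hsv[...,0]<95)&(hsv[...,1]>90)&(u>180)&(u<360)&(v>200)&(v<295)
pts=np.argwhere(g)[:,::-1]
bed=cv2.minAreaRect(pts[(z[g]<.035)].astype(np.float32));W=world(c,cv2.boxPoints(bed),.024);print('bed',W,W.mean(0),np.linalg.norm(W[1]-W[0]),np.linalg.norm(W[2]-W[1]))
big=[cv2.resize(f[200:295,180:360],None,fx=4.4,fy=4.4,interpolation=2)]
cv2.imwrite('pics/fix.png',big[0])
cv2.imwrite('pics/crank.png',cv2.resize(f[215:275,405:485],None,fx=7,fy=7,interpolation=2))
E
```

```text
red [433 232  11  14  86] ctr [ 0.56808191 -0.32685257  0.036     ] sides 0.033575530116504874 0.018810854885583105 ang -32.269211397423675 z 0.03442202684658391 mean [[ 0.56761373 -0.32562652  0.036     ]]
knob [443 225   9   9  64] ctr [ 0.58701178 -0.3391894   0.082     ] sides 0.020434328707960848 0.020436917853456662 ang -90.63593640551139 z 0.08105097711709042 mean [[ 0.5865742  -0.33853519  0.082     ]]
hub [422 243  19  17 179] ctr [ 0.53460582 -0.30367038  0.044     ] sides 0.03707911756105009 0.03665764260602656 ang -34.913529188628736 z 0.043619899562647335 mean [[ 0.53369381 -0.30378184  0.044     ]]
bed [[ 0.5182383   0.31991248  0.024     ]
 [ 0.65406634  0.29809869  0.024     ]
 [ 0.58537077 -0.08337599  0.024     ]
 [ 0.45064594 -0.05904192  0.024     ]] [0.55208033 0.11889832 0.024     ] 0.13756851862366876 0.38761064905398745
```

View pics/fix.png

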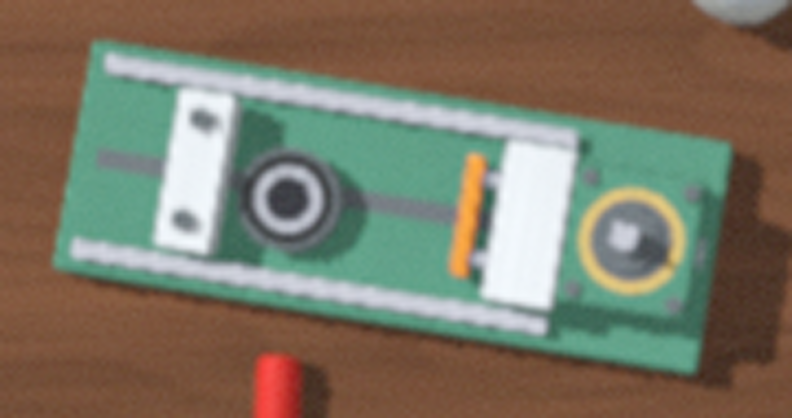

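View pics/crank.png

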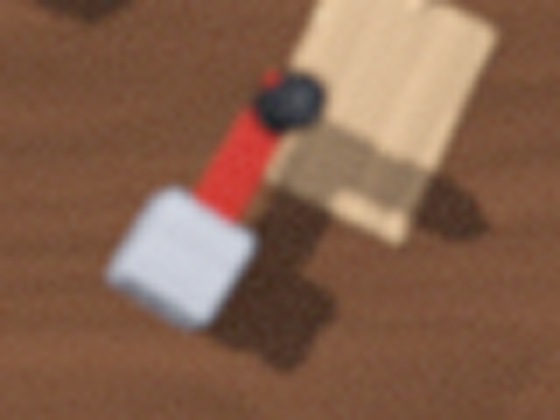

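The fixture crop shows the square at about (627,237) inside the yellow ring, the white jaw with its orange pad at (465,215), the bearing at (288,200) and the stop at (197,172). The crank crop confirms the grey hub at (183,258), the red arm, and the black knob at (290,100) reaching over the spatula blade without touching it.

```bash
python3 - <<'E'
from h import *
ims=[]
for n in('top','scene'):
    c=cam(n);P=cloud(c);f=c['frame'];hsv=cv2.cvtColor(f,cv2.COLOR_BGR2HSV);z=P[...,2]
    a=np.array([.5264,-.0237]); d=np.hypot(P[...,0]-a[0],P[...,1]-a[1])
    m=(z>.076)&(d<.03); print(n,'sq px',m.sum(),'cloud',np.nanmean(P[m],0),np.nanmax(z[d<.03]))
    m=(z>.0795)&(d<.03);pts=np.argwhere(m)[:,::-1]; print(' top ray',world(c,[pts.mean(0)],.083), m.sum())
    y=(hsv[...,0]>18)&(hsv[...,0]<35)&(hsv[...,1]>110)&(d<.05)&(z>.05); pts=np.argwhere(y)[:,::-1].astype(np.float32)
    e=cv2.fitEllipse(cv2.convexHull(pts)); print(' ring',world(c,[e[0]],.0585),len(pts), 'zring',np.nanmedian(z[y]))
    h=(np.hypot(P[...,0]-.534,P[...,1]+.3037)<.03)&(abs(z-.044)<.005)&(hsv[...,1]<80)
    pts=np.argwhere(h)[:,::-1];r=cv2.minAreaRect(pts.astype(np.float32));print(' hub ray',world(c,[pts.mean(0)],.044),world(c,[r[0]],.044),len(pts))
    kn=(z>.076)&(np.hypot(P[...,0]-.587,P[...,1]+.339)<.025);pts=np.argwhere(kn)[:,::-1];print(' knob cloud',np.nanmean(P[kn],0),len(pts),'top',world(c,[pts.mean(0)],.082))
    p=pix(c,[a[0],a[1],.075])[0].astype(int); k=f[p[1]-18:p[1]+18,p[0]-20:p[0]+20]; ims.append(cv2.resize(k,(400,360),interpolation=2))
cv2.imwrite('pics/sq.png',np.hstack(ims))
E
```

```text
top sq px 33 cloud [ 0.52766577 -0.02048807  0.08193392] 0.08900916211620613
 top ray [[ 0.52789416 -0.02043482  0.083     ]] 26
 ring [[ 0.52492725 -0.02130321  0.0585    ]] 9 zring 0.057763239051383364
 hub ray [[ 0.53388087 -0.30361502  0.044     ]] [[ 0.53489099 -0.30373079  0.044     ]] 163
 knob cloud [ 0.58724073 -0.33894939  0.08115058] 55 top [[ 0.58714977 -0.33877229  0.082     ]]
scene sq px 26 cloud [ 0.53347296 -0.02173477  0.0819578 ] 0.08697380153179457
 top ray [[ 0.53311871 -0.02151581  0.083     ]] 22
 ring [[ 0.5310376  -0.02517721  0.0585    ]] 67 zring 0.059942336808158636
 hub ray [[ 0.53921061 -0.30684089  0.044     ]] [[ 0.53847286 -0.30711205  0.044     ]] 141
 knob cloud [ 0.59302877 -0.34268221  0.08142916] 52 top [[ 0.59367653 -0.34271287  0.082     ]]
```

View pics/sq.png

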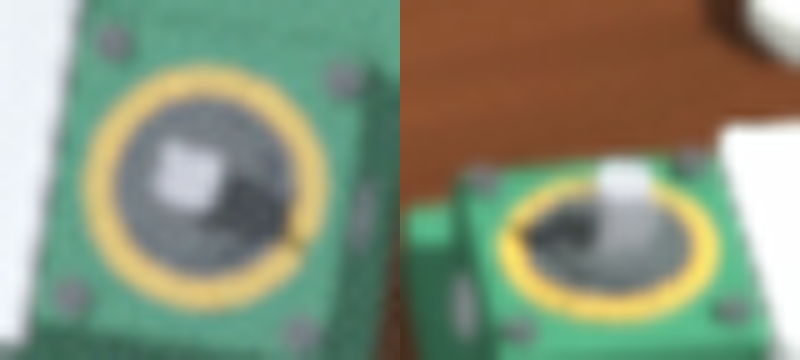

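The two views disagree by about 5 mm in absolute position but agree on the hub-to-square displacement, (-6, +284) mm. The square lies along the fixture, so the shaft is near 0. Next I fly over to the crank.

```bash
cat >> h.py <<'E'
from scipy.spatial.transform import Rotation as Ro
def go(x,y,z,yaw):
    "shift in tool axes (cm) and rotvec to a tool-down pose"
    o=env.get_obs(); R=Ro.from_euler('xyz',o['tool_rot'],degrees=True)
    T=Ro.from_euler('xyz',[180,0,yaw],degrees=True)
    print('at',np.round(o['tool_pos'],4),np.round(o['tool_rot'],2),'F',np.round(o['force'],1),'M',np.round(o['wrist_torque'],2),'grip',round(float(o['grip_width']),4),'t',o['time_s'])
    print('shift cm',np.round(R.inv().apply(np.array([x,y,z])-o['tool_pos'])*100,2),'rot',np.round((R.inv()*T).as_rotvec(),3))
E
python3 -m creep '[[-2.25,3.7,0,0,0,0,1],[-2.25,3.7,0,0,0,0,1],[-2.25,3.7,0,0,0,0,1],[-2.25,3.7,0,0,0,0,1],[-2.25,3.7,0,0,0,0,1],[-2.25,3.7,0,0,0,0,1],[-2.25,3.7,0,0,0,0,1],[-2.25,3.7,0,0,0,0,1],[-2.25,3.7,0,0,0,0,1],[-2.25,3.7,0,0,0,0,1],[-2.25,3.7,0,0,0,0,1],[-2.25,3.7,0,0,0,0,1]]' 20
python3 -c "
from h import *
go(.5365,-.305,.20,56)"
```

```text
time_s: 1.45
tool_pos: [0.5556, 0.1942, 0.2889]
tool_rot: [-179.8, -0.1, 70.6]
force: [0.8, 0.4, 1.0]
grip_width: 0.0871
at [0.5556 0.1942 0.2889] [-1.7977e+02 -1.2000e-01  7.0560e+01] F [0.8 0.4 1. ] M [ 0.03 -0.06  0.02] grip 0.0871 t 1.45
shift cm [-47.72  14.85   8.72] rot [-0.004 -0.002  0.254]
```

```bash
python3 -m creep '[[-4.34,1.35,0.5,0,0,0,1],[-4.34,1.35,0.5,0,0,0,1],[-4.34,1.35,0.5,0,0,0,1],[-4.34,1.35,0.5,0,0,0,1],[-4.34,1.35,0.5,0,0,0,1],[-4.34,1.35,0.5,0,0,0,1],[-4.34,1.35,0.5,0,0,0,1],[-4.34,1.35,0.5,0,0,0,1],[-4.34,1.35,0.5,0,0,0,1],[-4.34,1.35,0.5,0,0,0,1],[-4.34,1.35,0.5,0,0,0,1],[0,0,0,0,0,0.127,1],[0,0,0,0,0,0.127,1],[0,0,0,0,0,0,1]]'
python3 - <<'E'
from h import *
go(.5365,-.305,.155,56)
for n in('scene','top'):
    c=cam(n); o=env.get_obs(); cv2.imwrite(f'pics/{n}1.png',c['frame'])
    R=Ro.from_euler('xyz',o['tool_rot'],degrees=True).as_matrix()
    # predicted finger tips, inner, for offset check
    tp=np.array(o['tool_pos']); 
    print(n,[np.round(pix(c,tp+R@[s*.0435,0,.07])[0],1) for s in(-1,1)], 'hub',pix(c,[.5365,-.305,.044]))
f=cv2.imread('pics/scene1.png')
p=pix(cam('scene'),[.5365,-.305,.09])[0].astype(int)
cv2.imwrite('pics/s1c.png',cv2.resize(f[p[1]-60:p[1]+60,p[0]-70:p[0]+70],None,fx=5,fy=5,interpolation=2))
print(p)
E
```

```text
time_s: 2.85
tool_pos: [0.5326, -0.3349, 0.2299]
tool_rot: [179.9, 0.0, 54.9]
force: [-0.4, -0.9, 0.7]
grip_width: 0.0871
at [ 0.5326 -0.3349  0.2299] [1.7991e+02 4.0000e-02 5.4860e+01] F [-0.4 -0.9  0.7] M [-0.01  0.02  0.02] grip 0.0871 t 2.85
shift cm [ 2.67 -1.41  7.48] rot [ 0.001  0.001 -0.02 ]
scene [array([198.3, 228.1]), array([229.9, 234.3])] hub [[231.17983822 263.73763029]]
top [array([467. , 257.9]), array([436.8, 237.6])] hub [[431.45603255 250.06714867]]
[229 250]
```

View pics/s1c.png

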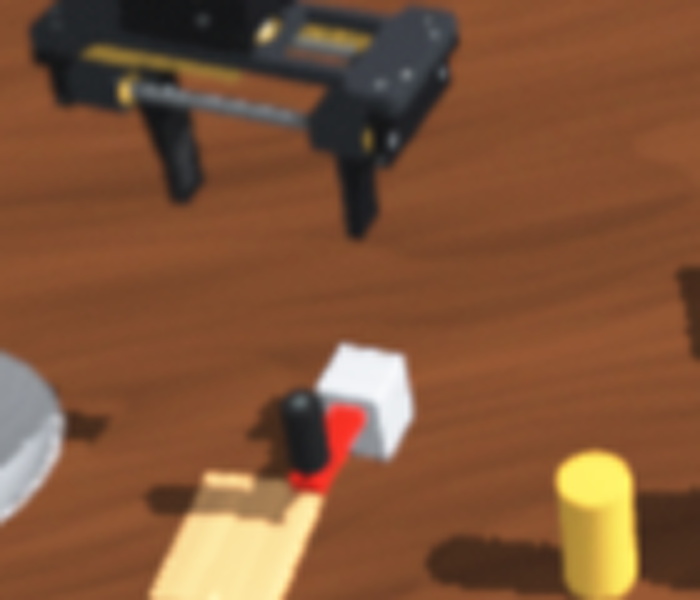

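The crop shows the open fingers above the bench with tips at scene (196,229) and (230,236), within about 1.5 px of the prediction. The crank stands clear below and the spatula is not in the fingers' way.

```bash
python3 -m creep '[[0.9,-0.47,2.5,0,0,-0.02,1],[0.9,-0.47,2.5,0,0,0,1],[0.9,-0.47,2.5,0,0,0,1],[0,0,0,0,0,0,1],[0,0,0,0,0,0,1]]'
python3 - <<'E'
from h import *
go(.5365,-.305,.082,56)
E
```

```text
time_s: 3.5
tool_pos: [0.5404, -0.2986, 0.1557]
tool_rot: [179.6, -0.2, 57.3]
force: [-0.2, -0.4, -0.2]
grip_width: 0.0874
at [ 0.5404 -0.2986  0.1557] [179.63  -0.24  57.34] F [-0.2 -0.4 -0.2] M [-0.06  0.    0.03] grip 0.0874 t 3.5
shift cm [-0.78 -0.03  7.37] rot [ 0.006 -0.004  0.023]
```

```bash
python3 -m creep '[[-0.78,0,1.5,0.006,-0.004,0.023,1],[0,0,2,0,0,0,1],[0,0,2,0,0,0,1],[0,0,1,0,0,0,1],[0,0,0,0,0,0,1],[0,0,0,0,0,0,1]]'
python3 - <<'E'
from h import *
go(.5365,-.305,.082,56)
E
```

```text
time_s: 4.1
tool_pos: [0.5379, -0.3119, 0.0931]
tool_rot: [179.4, 0.0, 55.7]
force: [0.6, 0.1, -0.2]
grip_width: 0.0872
at [ 0.5379 -0.3119  0.0931] [1.7943e+02 4.0000e-02 5.5740e+01] F [ 0.6  0.1 -0.2] M [0.04 0.06 0.03] grip 0.0872 t 4.1
shift cm [ 0.49 -0.51  1.1 ] rot [ 0.01   0.001 -0.005]
```

```bash
python3 -m creep '[[0.35,-0.4,0.9,0.01,0,0,1],[0,0,0,0,0,0,1],[0,0,0,0,0,0,1]]'
python3 - <<'E'
from h import *
go(.5365,-.305,.082,56)
E
```

```text
time_s: 4.4
tool_pos: [0.5377, -0.3073, 0.0855]
tool_rot: [179.8, -0.0, 55.7]
force: [-0.5, -0.8, -0.7]
grip_width: 0.0871
at [ 0.5377 -0.3073  0.0855] [179.85  -0.    55.72] F [-0.5 -0.8 -0.7] M [ 0.02  0.02 -0.03] grip 0.0871 t 4.4
shift cm [ 0.13 -0.23  0.35] rot [ 0.003  0.    -0.005]
```

```bash
python3 -m creep '[[0.12,-0.2,0.3,0,0,0,1],[0,0,0,0,0,0,1],[0,0,0,0,0,0,0],[0,0,0,0,0,0,0],[0,0,0,0,0,0,0],[0,0,0,0,0,0,0],[0,0,0,0,0,0,0],[0,0,0,0,0,0,0]]' 30
python3 - <<'E'
from h import *
go(.5365,-.305,.082,56)
E
```

```text
time_s: 5.2
tool_pos: [0.5373, -0.305, 0.0833]
tool_rot: [179.8, -0.0, 55.8]
force: [-0.4, 0.4, 0.1]
grip_width: 0.0471
at [ 0.5373 -0.305   0.0833] [ 1.7975e+02 -3.0000e-02  5.5760e+01] F [-0.4  0.4  0.1] M [-0.08  0.04  0.02] grip 0.0471 t 5.2
shift cm [-0.04 -0.07  0.13] rot [ 0.004 -0.001 -0.004]
```

```bash
python3 -m creep '[[0,0,0,0,0,0,0],[0,0,0,0,0,0,0],[0,0,0,0,0,0,0],[0,0,0,0,0,0,0]]' 30
python3 - <<'E'
from h import *
go(.5365,-.305,.082,56)
E
```

```text
time_s: 5.6
tool_pos: [0.5368, -0.3055, 0.0833]
tool_rot: [179.8, 0.0, 55.7]
force: [-0.8, -1.0, 0.8]
grip_width: 0.0358
at [ 0.5368 -0.3055  0.0833] [179.78   0.    55.73] F [-0.8 -1.   0.8] M [-0.1   0.09 -0.  ] grip 0.0358 t 5.6
shift cm [ 0.03 -0.05  0.13] rot [ 0.004  0.    -0.005]
```

```bash
python3 -m creep '[[0,0,-1.5,0,0,0,0],[0,0,-3,0,0,0,0],[0,0,-3,0,0,0,0],[0,0,-3,0,0,0,0],[0,0,-1,0,0,0,0],[0,0,0,0,0,0,0]]'
python3 - <<'E'
from h import *
go(.5305,-.0212,.20,79.8)
E
```

```text
time_s: 6.2
tool_pos: [0.5336, -0.3025, 0.2002]
tool_rot: [-179.6, 0.1, 55.7]
force: [-0.3, 0.2, -4.3]
grip_width: 0.0356
at [ 0.5336 -0.3025  0.2002] [-1.7962e+02  6.0000e-02  5.5730e+01] F [-0.3  0.2 -4.3] M [ 0.02 -0.02 -0.01] grip 0.0356 t 6.2
shift cm [ 23.07 -16.1    0.1 ] rot [-0.007 -0.    -0.42 ]
```

```bash
python3 -m creep '[[2.6,-1.8,0,0,0,0,0],[2.6,-1.8,0,0,0,0,0],[2.6,-1.8,0,0,0,0,0],[2.6,-1.8,0,0,0,0,0],[2.6,-1.8,0,0,0,0,0],[2.6,-1.8,0,0,0,0,0],[2.6,-1.8,0,0,0,0,0],[2,-1.5,0,0,0,0,0],[0,0,0,0,0,-0.1,0],[0,0,0,0,0,-0.1,0],[0,0,0,0,0,-0.1,0],[0,0,0,0,0,-0.1,0],[0,0,0,0,0,0,0]]'
python3 - <<'E'
from h import *
go(.5305,-.0212,.18,79.8)
E
```

```text
time_s: 7.5
tool_pos: [0.5173, -0.0426, 0.1783]
tool_rot: [-177.7, 0.3, 79.6]
force: [-0.6, -0.3, -4.8]
grip_width: 0.0361
at [ 0.5173 -0.0426  0.1783] [-177.67    0.27   79.55] F [-0.6 -0.3 -4.8] M [ 0.04 -0.03  0.02] grip 0.0361 t 7.5
shift cm [ 2.35  0.9  -0.22] rot [-0.041  0.005 -0.004]
```

```bash
python3 -m creep '[[0.8,0.3,-0.5,-0.02,0,0,0],[0.8,0.3,-0.4,-0.02,0,0,0],[0,0,0,0,0,0,0],[0,0,0,0,0,0,0]]'
python3 - <<'E'
from h import *
go(.5305,-.0212,.18,79.8)
E
```

```text
time_s: 7.9
tool_pos: [0.5258, -0.0263, 0.1855]
tool_rot: [-179.9, 0.3, 79.2]
force: [0.1, 0.5, -4.7]
grip_width: 0.0361
at [ 0.5258 -0.0263  0.1855] [-179.95    0.32   79.21] F [ 0.1  0.5 -4.7] M [-0.02  0.07  0.01] grip 0.0361 t 7.9
shift cm [0.59 0.37 0.55] rot [-0.001  0.006 -0.01 ]
```

```bash
python3 -m creep '[[0.55,0.35,0,0,0.006,-0.01,0],[0,0,0,0,0,0,0],[0,0,0,0,0,0,0]]'
python3 - <<'E'
from h import *
go(.5305,-.0212,.18,79.8)
c=cam('scene');o=env.get_obs();R=Ro.from_euler('xyz',o['tool_rot'],degrees=True).as_matrix();tp=np.array(o['tool_pos'])
# knob point where expected from hub at TCP
k=tp+R@[0,-.065,0] if (R@[0,-1,0])[0]>0 else tp+R@[0,.065,0]
for dz in (.082,):
    kk=k.copy(); kk[2]=tp[2]-.0833+dz; 
    for n in('scene','top'):
        cc=cam(n);P=cloud(cc);m=(np.hypot(P[...,0]-kk[0],P[...,1]-kk[1])<.022)&(abs(P[...,2]-kk[2])<.006)
        pts=np.argwhere(m)[:,::-1]; print(n,'knob exp',kk,'seen',world(cc,[pts.mean(0)],kk[2]) if len(pts) else None,len(pts))
p=pix(c,[.5305,-.0212,.09])[0].astype(int);f=c['frame']
cv2.imwrite('pics/s2.png',cv2.resize(f[p[1]-45:p[1]+40,p[0]-55:p[0]+55],None,fx=7,fy=7,interpolation=2)); print(p)
E
```

```text
time_s: 8.2
tool_pos: [0.5308, -0.0211, 0.1856]
tool_rot: [-180.0, -0.1, 79.8]
force: [-0.5, -0.4, -5.0]
grip_width: 0.0354
at [ 0.5308 -0.0211  0.1856] [-1.7997e+02 -6.0000e-02  7.9810e+01] F [-0.5 -0.4 -5. ] M [0.03 0.06 0.04] grip 0.0354 t 8.2
shift cm [-0.02 -0.02  0.56] rot [-0.001 -0.001  0.   ]
scene knob exp [ 0.59478502 -0.03248598  0.18436498] seen [[ 0.59902301 -0.0344008   0.18436498]] 47
top knob exp [ 0.59478502 -0.03248598  0.18436498] seen None 0
[330 228]
```

View pics/s2.png

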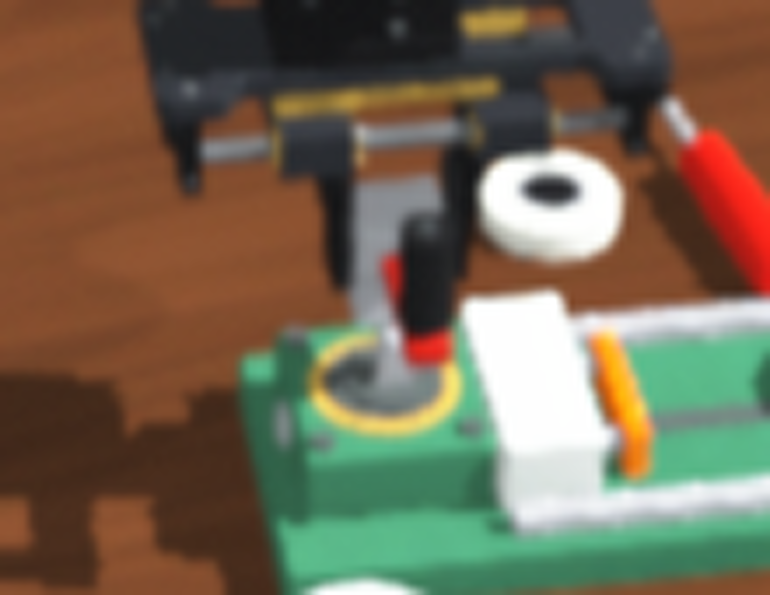

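The crop shows the hub held level over the shaft, with the knob at crop (428,290) and the square just under the hub, in line as far as can be seen. Next I lower gently while watching the force.

```bash
python3 -m creep '[[-0.03,-0.02,0.6,0,0,0,0],[0,0,0.6,0,0,0,0],[0,0,0.3,0,0,0,0],[0,0,0,0,0,0,0],[0,0,0,0,0,0,0]]'
python3 - <<'E'
from h import *
go(.5303,-.0212,.163,79.8)
E
```

```text
time_s: 8.85
tool_pos: [0.5298, -0.0219, 0.1686]
tool_rot: [-179.9, -0.0, 79.7]
force: [0.1, 0.0, -5.4]
grip_width: 0.0356
at [ 0.5298 -0.0219  0.1686] [-1.7989e+02 -4.0000e-02  7.9740e+01] F [ 0.1  0.  -5.4] M [ 0.05  0.07 -0.02] grip 0.0356 t 8.85
shift cm [0.08 0.04 0.56] rot [-0.002 -0.001 -0.001]
```

```bash
python3 -m creep '[[0.07,0.03,0.15,0,0,0,0],[0,0,0.2,0,0,0,0],[0,0,0.15,0,0,0,0],[0,0,0,0,0,0,0]]'
python3 - <<'E'
from h import *
go(.5303,-.0212,.163,79.8)
E
```

```text
time_s: 9.25
tool_pos: [0.5306, -0.021, 0.1636]
tool_rot: [-179.9, -0.1, 79.8]
force: [0.1, -0.4, -4.5]
grip_width: 0.0359
at [ 0.5306 -0.021   0.1636] [-1.7995e+02 -6.0000e-02  7.9750e+01] F [ 0.1 -0.4 -4.5] M [ 0.01 -0.04  0.04] grip 0.0359 t 9.25
shift cm [-0.02 -0.03  0.06] rot [-0.001 -0.001 -0.001]
```

```bash
python3 -m creep '[[0,0,0.2,0,0,0,0],[0,0,0.2,0,0,0,0],[0,0,0.1,0,0,0,0],[0,0,0,0,0,0,0]]'
python3 - <<'E'
from h import *
go(.5305,-.021,.1463,79.8)
E
```

```text
time_s: 9.65
tool_pos: [0.5307, -0.0211, 0.1582]
tool_rot: [-180.0, -0.1, 79.8]
force: [0.8, 0.5, -3.8]
grip_width: 0.0354
at [ 0.5307 -0.0211  0.1582] [-1.7995e+02 -6.0000e-02  7.9750e+01] F [ 0.8  0.5 -3.8] M [ 0.06  0.03 -0.  ] grip 0.0354 t 9.65
shift cm [ 0.01 -0.02  1.19] rot [-0.001 -0.001 -0.001]
```

It has entered with no resistance, so I continue.

```bash
python3 -m creep '[[0,0,0.3,0,0,0,0],[0,0,0.3,0,0,0,0],[0,0,0.2,0,0,0,0],[0,0,0.1,0,0,0,0],[0,0,0,0,0,0,0]]'
python3 - <<'E'
from h import *
go(.5305,-.021,.1463,79.8)
E
```

```text
time_s: 10.15
tool_pos: [0.5306, -0.021, 0.1483]
tool_rot: [-179.9, -0.1, 79.8]
force: [1.1, -0.4, -4.7]
grip_width: 0.0355
at [ 0.5306 -0.021   0.1483] [-1.7995e+02 -5.0000e-02  7.9760e+01] F [ 1.1 -0.4 -4.7] M [0.01 0.03 0.  ] grip 0.0355 t 10.15
shift cm [ 0.   -0.01  0.2 ] rot [-0.001 -0.001 -0.001]
```

```bash
python3 -m creep '[[0,0,0.12,0,0,0,0],[0,0,0.08,0,0,0,0],[0,0,0.08,0,0,0,0],[0,0,0,0,0,0,0]]'
python3 - <<'E'
from h import *
go(.5305,-.021,.1463,79.8)
E
```

```text
time_s: 10.55
tool_pos: [0.5309, -0.0211, 0.1464]
tool_rot: [-180.0, -0.1, 79.8]
force: [0.6, -0.2, -4.3]
grip_width: 0.0357
at [ 0.5309 -0.0211  0.1464] [-1.7997e+02 -8.0000e-02  7.9750e+01] F [ 0.6 -0.2 -4.3] M [-0.03  0.01 -0.04] grip 0.0357 t 10.55
shift cm [ 0.   -0.04  0.01] rot [-0.001 -0.001 -0.001]
```

```bash
python3 -m creep '[[0,0,0.1,0,0,0,0],[0,0,0.1,0,0,0,0]]'
python3 -m creep '[[0,0,0.1,0,0,0,0],[0,0,0,0,0,0,0]]'
```

```text
time_s: 10.75
tool_pos: [0.5311, -0.0212, 0.1461]
tool_rot: [-180.0, -0.1, 79.8]
force: [-5.5, -0.2, 8.3]
grip_width: 0.0358
time_s: 10.95
tool_pos: [0.5312, -0.0212, 0.1464]
tool_rot: [-180.0, -0.2, 79.7]
force: [-0.1, -0.8, -4.7]
grip_width: 0.0359
```

It is seated: a light push met resistance at TCP z 0.146, which puts the underside at 63 mm. Now I release, rise, and look for the knob.

```bash
python3 -m creep '[[0,0,0,0,0,0,0.65],[0,0,0,0,0,0,0.65],[0,0,0,0,0,0,0.65],[0,0,0,0,0,0,0.65],[0,0,-1.5,0,0,0,0.65],[0,0,-2.5,0,0,0,0.65],[0,0,-2.5,0,0,0,0.65],[0,0,-2,0,0,0,0.65],[0,0,0,0,0,0,0.65]]'
python3 - <<'E'
from h import *
go(.595,-.0325,.235,79.8)
for n in('scene','top'):
    cc=cam(n);P=cloud(cc);z=P[...,2]
    m=(np.hypot(P[...,0]-.595,P[...,1]+.0325)<.025)&(abs(z-.145)<.006)
    pts=np.argwhere(m)[:,::-1]; print(n,'knob',world(cc,[pts.mean(0)],.145) if len(pts) else None,len(pts))
E
```

```text
time_s: 11.85
tool_pos: [0.5334, -0.0219, 0.2393]
tool_rot: [179.6, -0.2, 79.7]
force: [0.1, -0.4, 0.9]
grip_width: 0.0566
at [ 0.5334 -0.0219  0.2393] [179.59  -0.21  79.7 ] F [ 0.1 -0.4  0.9] M [0.   0.   0.02] grip 0.0566 t 11.85
shift cm [0.06 6.24 0.48] rot [ 0.007 -0.004 -0.002]
scene knob [[ 0.59924044 -0.03450736  0.145     ]] 47
top knob None 0
```

```bash
python3 -m creep '[[0,1.5,0,0.007,-0.004,0,0.65],[0,2,0,0,0,0,0.65],[0,1.5,0,0,0,0,0.65],[0,0.5,0,0,0,0,0.65],[0,0,0,0,0,0,0.65],[0,0,0,0,0,0,0.65]]'
python3 -c "
from h import *
go(.595,-.0326,.180,79.8)"
```

```text
time_s: 12.55
tool_pos: [0.5836, -0.0314, 0.2301]
tool_rot: [-179.1, 0.2, 79.7]
force: [0.5, -0.0, -0.4]
grip_width: 0.0566
at [ 0.5836 -0.0314  0.2301] [-179.1     0.23   79.72] F [ 0.5 -0.  -0.4] M [-0.04 -0.03  0.  ] grip 0.0566 t 12.55
shift cm [0.1  1.23 4.99] rot [-0.016  0.004 -0.001]
```

```bash
python3 -m creep '[[0.1,1.1,0,-0.016,0,0,0.65],[0,0,0,0,0,0,0.65],[0,0,1,0,0,0,0.65],[0,0,1.5,0,0,0,0.65],[0,0,1.2,0,0,0,0.65],[0,0,0.4,0,0,0,0.65],[0,0,0,0,0,0,0.65],[0,0,0,0,0,0,0.65]]' 20
python3 -c "
from h import *
go(.595,-.0326,.180,79.8)"
```

```text
time_s: 13.35
tool_pos: [0.5926, -0.032, 0.1835]
tool_rot: [-179.9, 0.2, 79.8]
force: [-0.2, 1.0, 0.4]
grip_width: 0.0564
at [ 0.5926 -0.032   0.1835] [-179.86    0.21   79.75] F [-0.2  1.   0.4] M [-0.03 -0.03  0.01] grip 0.0564 t 13.35
shift cm [-0.02  0.24  0.35] rot [-0.002  0.004 -0.001]
```

```bash
python3 -m creep '[[0,0.22,0.3,0,0.004,0,0.65],[0,0,0,0,0,0,0.65],[0,0,0,0,0,0,0],[0,0,0,0,0,0,0],[0,0,0,0,0,0,0],[0,0,0,0,0,0,0],[0,0,0,0,0,0,0],[0,0,0,0,0,0,0],[0,0,0,0,0,0,0]]' 20
python3 -c "
from h import *
go(.595,-.0326,.180,79.8)"
```

```text
time_s: 14.25
tool_pos: [0.5961, -0.0326, 0.1821]
tool_rot: [180.0, -0.1, 79.7]
force: [-0.1, -1.1, 0.1]
grip_width: 0.0215
at [ 0.5961 -0.0326  0.1821] [ 1.7995e+02 -8.0000e-02  7.9740e+01] F [-0.1 -1.1  0.1] M [-0.02 -0.03 -0.01] grip 0.0215 t 14.25
shift cm [-0.02 -0.11  0.21] rot [ 0.001 -0.001 -0.001]
```

```bash
cat >> h.py <<'E'
def wind(step=12,n=8,ax=(.528,-.0238)):
    import os
    go(.595,-.0326,.182,79.8)
    o=env.get_obs(); p=np.array(o['tool_pos'])[:2]
    open('trail.txt','a').write(f'{p[0]} {p[1]}\n'); T=np.atleast_2d(np.loadtxt('trail.txt'))
    ax=np.array(ax); 
    if len(T)>3:
        A=np.c_[2*T,np.ones(len(T))]; s=np.linalg.lstsq(A,(T**2).sum(1),rcond=None)[0]; r=np.sqrt(s[2]+s[0]**2+s[1]**2); print('fit axis',np.round(s[:2],4),'r',round(r,4))
        if abs(r-.066)<.006: ax=s[:2]
    y=np.radians(o['tool_rot'][2]); d=p-ax; R=np.array([[np.cos(y),np.sin(y)],[np.sin(y),-np.cos(y)]]); q=R@d; th=np.degrees(np.arctan2(q[1],q[0])); r=np.hypot(*q)
    print('theta',round(th,1),'r',round(r,4),'tang force (tool)',np.round(R@np.array(o['force'])[:2],1))
    for k in range(n):
        a=np.radians(th+90+step*(k+.5)); L=200*r*np.sin(np.radians(step/2)); print([round(L*np.cos(a),2),round(L*np.sin(a),2)],end=' ')
    print()
E
python3 -c "
from h import *
wind()"
python3 -m creep '[[-0.6,0,0,0,0,0,0],[-0.6,-0.05,0,0,0,0,0],[-0.6,-0.1,0,0,0,0,0],[-0.6,-0.15,0,0,0,0,0]]'
python3 -c "
from h import *
wind()"
```

```text
at [ 0.5961 -0.0326  0.1821] [ 1.7995e+02 -8.0000e-02  7.9740e+01] F [-0.1 -1.1  0.1] M [-0.02 -0.03 -0.01] grip 0.0215 t 14.25
shift cm [-0.02 -0.11  0.01] rot [ 0.001 -0.001 -0.001]
theta 87.1 r 0.0686 tang force (tool) [-1.1  0.1]
[np.float64(-1.43), np.float64(-0.08)] [np.float64(-1.39), np.float64(-0.37)] [np.float64(-1.28), np.float64(-0.65)] [np.float64(-1.11), np.float64(-0.91)] [np.float64(-0.9), np.float64(-1.12)] [np.float64(-0.65), np.float64(-1.28)] [np.float64(-0.37), np.float64(-1.39)] [np.float64(-0.07), np.float64(-1.43)] 
time_s: 14.65
tool_pos: [0.5891, -0.0527, 0.182]
tool_rot: [180.0, -0.5, 79.9]
force: [3.2, 7.1, 0.3]
grip_width: 0.021
at [ 0.5891 -0.0527  0.182 ] [179.96  -0.46  79.9 ] F [3.2 7.1 0.3] M [ 1.83 -0.61  0.02] grip 0.021 t 14.65
shift cm [2.08 0.23 0.02] rot [ 0.001 -0.008  0.002]
theta 105.2 r 0.0676 tang force (tool) [7.5 1.9]
[np.float64(-1.32), np.float64(-0.51)] [np.float64(-1.18), np.float64(-0.77)] [np.float64(-1.0), np.float64(-1.0)] [np.float64(-0.77), np.float64(-1.19)] [np.float64(-0.5), np.float64(-1.32)] [np.float64(-0.22), np.float64(-1.4)] [np.float64(0.08), np.float64(-1.41)] [np.float64(0.37), np.float64(-1.36)]
```

```bash
python3 -m creep '[[-1.0,-0.38,0,0,0,0,0],[-0.95,-0.55,0,0,0,0,0],[-0.84,-0.7,0,0,0,0,0],[-0.7,-0.84,0,0,0,0,0],[-0.55,-0.95,0,0,0,0,0],[-0.38,-1.0,0,0,0,0,0]]'
python3 -c "
from h import *
wind(11,10)"
```

```text
time_s: 15.25
tool_pos: [0.5501, -0.0843, 0.1839]
tool_rot: [177.9, -1.1, 80.3]
force: [8.3, -1.3, -6.2]
grip_width: 0.0213
at [ 0.5501 -0.0843  0.1839] [177.92  -1.11  80.27] F [ 8.3 -1.3 -6.2] M [-0.5  -1.72 -0.04] grip 0.0213 t 15.25
shift cm [5.85 3.54 0.43] rot [ 0.036 -0.02   0.008]
theta 150.2 r 0.0644 tang force (tool) [0.2 8.4]
[np.float64(-0.51), np.float64(-1.13)] [np.float64(-0.28), np.float64(-1.2)] [np.float64(-0.05), np.float64(-1.23)] [np.float64(0.19), np.float64(-1.22)] [np.float64(0.42), np.float64(-1.16)] [np.float64(0.63), np.float64(-1.06)] [np.float64(0.82), np.float64(-0.92)] [np.float64(0.98), np.float64(-0.75)] [np.float64(1.11), np.float64(-0.55)] [np.float64(1.19), np.float64(-0.32)]
```

```bash
python3 -m creep '[[-0.5,-1.1,0.1,0.018,-0.01,0,0],[-0.28,-1.15,0.1,0.018,-0.01,0,0],[-0.05,-1.2,0,0,0,-0.005,0],[0.19,-1.2,0,0,0,0,0],[0.42,-1.15,0,0,0,0,0]]'
python3 -c "
from h import *
wind(11,10)"
```

```text
time_s: 15.75
tool_pos: [0.5016, -0.0813, 0.1833]
tool_rot: [178.1, 0.1, 80.4]
force: [4.8, -3.4, -6.6]
grip_width: 0.0217
at [ 0.5016 -0.0813  0.1833] [1.7811e+02 1.2000e-01 8.0380e+01] F [ 4.8 -3.4 -6.6] M [-1.05 -1.26 -0.  ] grip 0.0217 t 15.75
shift cm [6.36 8.38 0.39] rot [0.033 0.002 0.01 ]
fit axis [ 0.5299 -0.0201] r 0.0674
theta -164.8 r 0.0674 tang force (tool) [-2.5  5.3]
[np.float64(0.46), np.float64(-1.21)] [np.float64(0.68), np.float64(-1.1)] [np.float64(0.88), np.float64(-0.95)] [np.float64(1.04), np.float64(-0.77)] [np.float64(1.17), np.float64(-0.55)] [np.float64(1.25), np.float64(-0.32)] [np.float64(1.29), np.float64(-0.07)] [np.float64(1.28), np.float64(0.17)] [np.float64(1.22), np.float64(0.41)] [np.float64(1.12), np.float64(0.64)]
```

```bash
python3 -m creep '[[0.46,-1.2,0.1,0.015,0,0,0],[0.66,-1.1,0.1,0.015,0,-0.005,0],[0.83,-1.0,0.05,0.01,0,-0.005,0],[0.98,-0.85,0,0.005,0,0,0],[1.1,-0.7,0,0,0,0,0],[1.2,-0.5,0,0,0,0,0]]'
python3 -c "
from h import *
wind(11,10)"
```

```text
time_s: 16.35
tool_pos: [0.4667, -0.0354, 0.1825]
tool_rot: [178.5, 0.9, 80.4]
force: [2.7, -7.1, -3.1]
grip_width: 0.0215
at [ 0.4667 -0.0354  0.1825] [178.48   0.91  80.35] F [ 2.7 -7.1 -3.1] M [-1.58 -0.49 -0.01] grip 0.0215 t 16.35
shift cm [ 2.43 12.6   0.35] rot [0.027 0.016 0.01 ]
fit axis [ 0.5309 -0.0217] r 0.0659
theta -111.6 r 0.0657 tang force (tool) [-6.6  3.9]
[np.float64(1.21), np.float64(-0.35)] [np.float64(1.25), np.float64(-0.11)] [np.float64(1.25), np.float64(0.13)] [np.float64(1.21), np.float64(0.37)] [np.float64(1.11), np.float64(0.59)] [np.float64(0.98), np.float64(0.79)] [np.float64(0.81), np.float64(0.96)] [np.float64(0.61), np.float64(1.1)] [np.float64(0.39), np.float64(1.2)] [np.float64(0.16), np.float64(1.25)]
```

```bash
python3 -m creep '[[1.21,-0.33,0.05,0.01,0.008,-0.005,0],[1.25,-0.13,0.05,0.01,0.008,-0.005,0],[1.25,0.07,0,0.005,0,0,0],[1.22,0.27,0,0,0,0,0],[1.16,0.46,0,0,0,0,0],[1.08,0.63,0,0,0,0,0],[0.97,0.79,0,0,0,0,0]]'
python3 -c "
from h import *
wind(11,10)"
```

```text
time_s: 17.05
tool_pos: [0.4869, 0.0225, 0.1812]
tool_rot: [-178.8, 1.5, 80.1]
force: [-9.9, 0.9, 10.0]
grip_width: 0.0218
at [0.4869 0.0225 0.1812] [-178.79    1.54   80.11] F [-9.9  0.9 10. ] M [ 0.06  2.29 -0.12] grip 0.0218 t 17.05
shift cm [-3.57 11.59 -0.23] rot [-0.021  0.027  0.005]
fit axis [ 0.5313 -0.0236] r 0.0647
theta -53.8 r 0.0639 tang force (tool) [-0.8 -9.9]
[np.float64(0.91), np.float64(0.81)] [np.float64(0.74), np.float64(0.97)] [np.float64(0.54), np.float64(1.1)] [np.float64(0.32), np.float64(1.18)] [np.float64(0.09), np.float64(1.22)] [np.float64(-0.14), np.float64(1.22)] [np.float64(-0.37), np.float64(1.17)] [np.float64(-0.59), np.float64(1.07)] [np.float64(-0.78), np.float64(0.94)] [np.float64(-0.95), np.float64(0.78)]
```

```bash
python3 -m creep '[[0.9,0.82,-0.05,-0.01,0.013,0,0],[0.76,0.96,0,-0.01,0.013,0,0],[0.6,1.06,0,-0.005,0,0,0],[0.42,1.14,0,0,0,0,0],[0.23,1.19,0,0,0,0,0],[0.04,1.2,0,0,0,0,0],[-0.15,1.2,0,0,0,0,0]]'
python3 -c "
from h import *
wind(11,10)"
```

```text
time_s: 17.75
tool_pos: [0.5537, 0.037, 0.1812]
tool_rot: [-178.0, 0.1, 80.2]
force: [-6.7, 3.0, 5.7]
grip_width: 0.0215
at [0.5537 0.037  0.1812] [-1.7804e+02  1.5000e-01  8.0150e+01] F [-6.7  3.   5.7] M [ 0.74  1.31 -0.01] grip 0.0215 t 17.75
shift cm [-6.15  5.26 -0.24] rot [-0.034  0.003  0.006]
fit axis [ 0.5312 -0.0236] r 0.0647
theta 10.5 r 0.0646 tang force (tool) [ 1.8 -7.2]
[np.float64(-0.34), np.float64(1.19)] [np.float64(-0.56), np.float64(1.1)] [np.float64(-0.76), np.float64(0.98)] [np.float64(-0.93), np.float64(0.81)] [np.float64(-1.07), np.float64(0.62)] [np.float64(-1.17), np.float64(0.4)] [np.float64(-1.23), np.float64(0.17)] [np.float64(-1.24), np.float64(-0.06)] [np.float64(-1.2), np.float64(-0.3)] [np.float64(-1.12), np.float64(-0.52)]
```

```bash
python3 -m creep '[[-0.33,1.18,0,-0.012,0,0,0],[-0.52,1.12,0,-0.012,0,0,0],[-0.7,1.02,0,-0.008,0,0,0],[-0.84,0.9,0,0,0,0,0],[-0.97,0.76,0,0,0,0,0],[-1.08,0.6,0,0,0,0,0],[-1.16,0.42,0,0,0,0,0],[-1.2,0.24,0,0,0,0,0]]'
python3 - <<'E'
from h import *
wind(11,10)
c=cam('top'); P=cloud(c); f=c['frame'];cv2.imwrite('pics/top2.png',f);hsv=cv2.cvtColor(f,cv2.COLOR_BGR2HSV)
cv2.imwrite('pics/fix2.png',cv2.resize(f[195:295,185:345],None,fx=4.4,fy=4.4,interpolation=2))
E
```

```text
time_s: 18.55
tool_pos: [0.5978, -0.0258, 0.1811]
tool_rot: [-178.4, -1.3, 80.9]
force: [-0.4, 6.1, 2.3]
grip_width: 0.0214
at [ 0.5978 -0.0258  0.1811] [-178.42   -1.26   80.86] F [-0.4  6.1  2.3] M [ 1.67  0.09 -0.08] grip 0.0214 t 18.55
shift cm [-0.72 -0.18 -0.1 ] rot [-0.028 -0.022  0.019]
fit axis [ 0.5316 -0.0235] r 0.0649
theta 82.8 r 0.0663 tang force (tool) [ 5.9 -1.4]
[np.float64(-1.27), np.float64(0.04)] [np.float64(-1.25), np.float64(-0.21)] [np.float64(-1.19), np.float64(-0.44)] [np.float64(-1.09), np.float64(-0.66)] [np.float64(-0.94), np.float64(-0.86)] [np.float64(-0.76), np.float64(-1.02)] [np.float64(-0.55), np.float64(-1.14)] [np.float64(-0.32), np.float64(-1.23)] [np.float64(-0.08), np.float64(-1.27)] [np.float64(0.16), np.float64(-1.26)]
```

View pics/fix2.png

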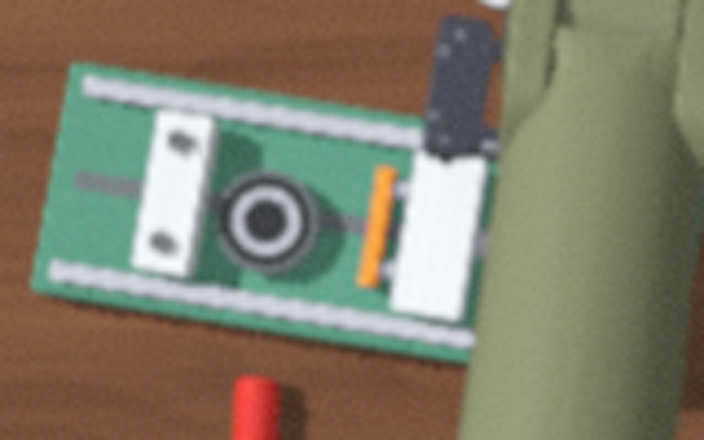

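The crop shows the jaw and pad advanced about 43 mm, with orange at crop (378,228), the bearing at (267,220) untouched, and the stop at (180,193). Next I measure the gaps along the bed.

```bash
cat >> h.py <<'E'
def gaps(n='top'):
    c=cam(n); P=cloud(c); f=c['frame'];hsv=cv2.cvtColor(f,cv2.COLOR_BGR2HSV)
    a=np.radians(79.85); u=np.array([np.cos(a),np.sin(a)]); w=np.array([np.sin(a),-np.cos(a)]); off=np.array([-.0026,.0016]) if n=='top' else np.array([.0035,-.0015])
    ax=np.array([.5305,-.0236])+off
    v,uu=np.mgrid[0:480,0:640]; uv=np.c_[uu.ravel(),v.ravel()]
    def at(z): 
        W=world(c,uv,z)[:,:2]-ax; return (W@u).reshape(480,640),(W@w).reshape(480,640)
    H,S,V=hsv[...,0].astype(int),hsv[...,1],hsv[...,2]; z=P[...,2]
    def edges(m,Y,X,name):
        ok=m&(Y>.0)&(Y<.33)&(abs(X)<.03)
        ys=Y[ok]; xs=X[ok]; lo=[];hi=[]
        for b in np.arange(-.03,.03,.004):
            s=ys[(xs>=b)&(xs<b+.004)]
            if len(s)>1: lo.append(s.min());hi.append(s.max())
        print(n,name,'n',ok.sum(),'back %.1f front %.1f mean %.1f'%(1e3*np.median(lo),1e3*np.median(hi),1e3*ys.mean()))
    white=(S<45)&(V>190)
    Y,X=at(.058); edges(white&(Y<.2),Y,X,'jaw')
    Y,X=at(.054); edges(white&(Y>.19),Y,X,'stop')
    Y,X=at(.050); edges((H>5)&(H<22)&(S>150)&(V>150),Y,X,'pad')
    Y,X=at(.040); m=(V<100)&(S<90)&(abs(X)<.05)&(abs(z-.040)<.004)&(Y>.03); print(n,'bearing blk',m.sum(),np.round(1e3*np.array([Y[m].min(),Y[m].max(),X[m].min(),X[m].max()]),1)) if m.any() else None
E
python3 -c "
from h import *
gaps('top');gaps('scene')"
```

```text
top jaw n 408 back 81.0 front 185.0 mean 106.2
top stop n 306 back 216.6 front 274.5 mean 254.7
top pad n 79 back 132.6 front 139.5 mean 136.3
top bearing blk 119 [171.3 232.2 -32.3  18.6]
scene jaw n 323 back 79.7 front 179.8 mean 104.9
scene stop n 189 back 240.7 front 275.3 mean 257.0
scene pad n 59 back 130.5 front 140.2 mean 133.3
scene bearing blk 104 [174.2 695.1 -28.5  50. ]
```

```bash
python3 -m creep '[[-1.2,0.05,0.05,-0.012,-0.01,0.01,0],[-1.22,-0.15,0,-0.012,-0.01,0.008,0],[-1.2,-0.35,0,0,0,0,0],[-1.13,-0.52,0,0,0,0,0],[-1.04,-0.7,0,0,0,0,0],[-0.92,-0.85,0,0,0,0,0],[-0.78,-0.98,0,0,0,0,0],[-0.62,-1.08,0,0,0,0,0]]'
python3 -c "
from h import *
wind(9,10)"
```

```text
time_s: 19.5
tool_pos: [0.5503, -0.0852, 0.1833]
tool_rot: [178.4, -1.1, 80.6]
force: [7.0, 2.1, -6.1]
grip_width: 0.0213
at [ 0.5503 -0.0852  0.1833] [178.36  -1.05  80.59] F [ 7.   2.1 -6.1] M [ 0.39 -1.47 -0.01] grip 0.0213 t 19.5
shift cm [5.91 3.54 0.34] rot [ 0.028 -0.019  0.013]
fit axis [ 0.5316 -0.0234] r 0.0649
theta 153.7 r 0.0645 tang force (tool) [3.2 6.6]
[np.float64(-0.38), np.float64(-0.94)] [np.float64(-0.22), np.float64(-0.99)] [np.float64(-0.07), np.float64(-1.01)] [np.float64(0.09), np.float64(-1.01)] [np.float64(0.25), np.float64(-0.98)] [np.float64(0.4), np.float64(-0.93)] [np.float64(0.54), np.float64(-0.86)] [np.float64(0.67), np.float64(-0.76)] [np.float64(0.78), np.float64(-0.65)] [np.float64(0.87), np.float64(-0.52)]
```

```bash
python3 -m creep '[[-0.43,-1.15,0.12,0.014,-0.01,-0.005,0],[-0.25,-1.2,0.1,0.014,-0.01,-0.005,0],[-0.05,-1.22,0.05,0,0,0,0],[0.15,-1.22,0.05,0.005,0,0,0],[0.35,-1.17,0.05,0.005,0,0,0],[0.53,-1.1,0.05,0.005,0,0,0],[0.7,-1.0,0,0,0,0,0],[0.86,-0.88,0,0,0,0,0]]'
python3 -c "
from h import *
wind(9,10)"
```

```text
time_s: 20.3
tool_pos: [0.4801, -0.0645, 0.1827]
tool_rot: [177.5, 1.0, 80.9]
force: [3.6, -6.3, -3.7]
grip_width: 0.0214
at [ 0.4801 -0.0645  0.1827] [177.51   0.97  80.87] F [ 3.6 -6.3 -3.7] M [-1.38 -0.77 -0.07] grip 0.0214 t 20.3
shift cm [ 4.97 10.83  0.46] rot [0.044 0.017 0.019]
fit axis [ 0.5314 -0.0235] r 0.0649
theta -137.7 r 0.0657 tang force (tool) [-5.7  4.6]
[np.float64(0.75), np.float64(-0.71)] [np.float64(0.85), np.float64(-0.58)] [np.float64(0.93), np.float64(-0.44)] [np.float64(0.99), np.float64(-0.29)] [np.float64(1.02), np.float64(-0.13)] [np.float64(1.03), np.float64(0.03)] [np.float64(1.01), np.float64(0.19)] [np.float64(0.97), np.float64(0.35)] [np.float64(0.9), np.float64(0.5)] [np.float64(0.81), np.float64(0.63)]
```

```bash
python3 -m creep '[[0.86,-0.86,0.05,0.02,0.008,0.01,0],[1.0,-0.7,0.05,0.02,0.008,0.008,0],[1.1,-0.53,0.05,0,0,0,0],[1.17,-0.35,0,0,0,0,0],[1.21,-0.16,0,0,0,0,0],[1.22,0.04,0,0,0,0,0],[1.2,0.23,0,0,0,0,0],[1.15,0.42,0,0,0,0,0]]'
python3 -c "
from h import *
wind(9,10)
gaps('top');gaps('scene')"
```

```text
time_s: 21.1
tool_pos: [0.4704, -0.0017, 0.1808]
tool_rot: [180.0, 2.5, 78.8]
force: [-14.7, -3.4, 16.2]
grip_width: 0.0214
at [ 0.4704 -0.0017  0.1808] [179.98   2.52  78.79] F [-14.7  -3.4  16.2] M [-0.55  3.27 -0.1 ] grip 0.0214 t 21.1
shift cm [-0.61 12.82 -0.09] rot [-0.     0.044 -0.018]
fit axis [ 0.5315 -0.0236] r 0.0649
theta -81.5 r 0.0649 tang force (tool) [ -6.1 -13.7]
[np.float64(0.99), np.float64(0.23)] [np.float64(0.94), np.float64(0.38)] [np.float64(0.87), np.float64(0.52)] [np.float64(0.78), np.float64(0.65)] [np.float64(0.67), np.float64(0.77)] [np.float64(0.54), np.float64(0.86)] [np.float64(0.4), np.float64(0.94)] [np.float64(0.25), np.float64(0.99)] [np.float64(0.09), np.float64(1.01)] [np.float64(-0.07), np.float64(1.02)] 
top jaw n 364 back 106.1 front 185.0 mean 128.5
top stop n 304 back 215.7 front 274.5 mean 254.7
top pad n 88 back 156.3 front 164.3 mean 160.4
top bearing blk 112 [171.3 231.8 -32.3  18.2]
scene jaw n 385 back 40.9 front 179.8 mean 109.3
scene stop n 183 back 240.7 front 275.2 mean 256.3
scene pad n 62 back 155.5 front 166.0 mean 160.7
scene bearing blk 96 [176.6 695.1 -28.5  50. ]
```

```bash
python3 -m creep '[[1.15,0.3,-0.05,0,0.02,-0.01,0],[1.1,0.48,0,0,0.02,-0.008,0],[1.0,0.66,0,0,0,0,0],[0.88,0.82,0,0,0,0,0],[0.73,0.95,0,0,0,0,0],[0.57,1.06,0,0,0,0,0],[0.4,1.13,0,0,0,0,0],[0.22,1.18,0,0,0,0,0]]'
python3 -c "
from h import *
wind(9,10)"
```

```text
time_s: 22.0
tool_pos: [0.5306, 0.0409, 0.181]
tool_rot: [-177.6, 1.1, 79.8]
force: [-7.7, 4.1, 6.4]
grip_width: 0.0213
at [0.5306 0.0409 0.181 ] [-177.65    1.12   79.82] F [-7.7  4.1  6.4] M [ 0.85  1.67 -0.02] grip 0.0213 t 22.0
shift cm [-6.1   7.64 -0.29] rot [-0.041  0.02  -0.   ]
fit axis [ 0.5315 -0.0236] r 0.0649
theta -11.0 r 0.0646 tang force (tool) [ 2.6 -8.3]
[np.float64(0.11), np.float64(1.01)] [np.float64(-0.04), np.float64(1.01)] [np.float64(-0.2), np.float64(0.99)] [np.float64(-0.36), np.float64(0.95)] [np.float64(-0.5), np.float64(0.88)] [np.float64(-0.63), np.float64(0.79)] [np.float64(-0.75), np.float64(0.68)] [np.float64(-0.85), np.float64(0.56)] [np.float64(-0.92), np.float64(0.42)] [np.float64(-0.98), np.float64(0.27)]
```

```bash
python3 -m creep '[[0.1,1.15,0,-0.02,0.01,0,0],[-0.08,1.15,0,-0.02,0.01,0,0],[-0.25,1.1,0,0,0,0,0],[-0.42,1.05,0,0,0,0,0],[-0.57,0.95,0,0,0,0,0],[-0.65,0.75,0,0,0,0,0]]'
python3 -c "
from h import *
wind(7,10)
gaps('top');gaps('scene')"
```

```text
time_s: 22.6
tool_pos: [0.5812, 0.0183, 0.1809]
tool_rot: [-178.7, -0.2, 80.3]
force: [-3.8, 5.8, 3.8]
grip_width: 0.0212
at [0.5812 0.0183 0.1809] [-178.71   -0.22   80.29] F [-3.8  5.8  3.8] M [ 1.5   0.82 -0.06] grip 0.0212 t 22.6
shift cm [-4.79  2.22 -0.17] rot [-0.023 -0.004  0.009]
fit axis [ 0.5315 -0.0236] r 0.0649
theta 40.1 r 0.065 tang force (tool) [ 5.1 -4.7]
[np.float64(-0.55), np.float64(0.57)] [np.float64(-0.61), np.float64(0.5)] [np.float64(-0.67), np.float64(0.43)] [np.float64(-0.72), np.float64(0.34)] [np.float64(-0.75), np.float64(0.25)] [np.float64(-0.78), np.float64(0.16)] [np.float64(-0.79), np.float64(0.06)] [np.float64(-0.79), np.float64(-0.04)] [np.float64(-0.78), np.float64(-0.13)] [np.float64(-0.76), np.float64(-0.23)] 
top jaw n 278 back 125.4 front 192.2 mean 145.1
top stop n 322 back 201.0 front 274.5 mean 252.6
top pad n 85 back 171.0 front 178.2 mean 174.5
top bearing blk 138 [186.  239.9 -33.2  17.8]
scene jaw n 349 back 40.0 front 163.6 mean 120.9
scene stop n 187 back 222.4 front 275.2 mean 256.2
scene pad n 65 back 169.1 front 180.4 mean 174.8
scene bearing blk 99 [189.3 695.1 -32.2  50. ]
```

```bash
python3 -m creep '[[-0.6,0.6,0,-0.015,0,0.005,0],[-0.68,0.5,0,-0.01,0,0,0],[-0.72,0.4,0,0,0,0,0]]'
python3 - <<'E'
from h import *
wind(7,10)
gaps('top');gaps('scene')
f=cam('top')['frame']
cv2.imwrite('pics/fix3.png',cv2.resize(f[200:290,185:305],None,fx=6,fy=6,interpolation=2))
E
```

```text
time_s: 23.0
tool_pos: [0.5905, 0.0019, 0.1811]
tool_rot: [-179.9, -0.6, 80.2]
force: [-3.0, 7.3, 5.7]
grip_width: 0.0214
at [0.5905 0.0019 0.1811] [-179.87   -0.56   80.25] F [-3.   7.3  5.7] M [ 1.9   0.56 -0.03] grip 0.0214 t 23.0
shift cm [-3.32  1.03 -0.13] rot [-0.002 -0.01   0.008]
fit axis [ 0.5314 -0.0236] r 0.0649
theta 56.9 r 0.0644 tang force (tool) [ 6.7 -4.2]
[np.float64(-0.68), np.float64(0.39)] [np.float64(-0.73), np.float64(0.3)] [np.float64(-0.76), np.float64(0.21)] [np.float64(-0.78), np.float64(0.12)] [np.float64(-0.79), np.float64(0.02)] [np.float64(-0.78), np.float64(-0.07)] [np.float64(-0.77), np.float64(-0.17)] [np.float64(-0.74), np.float64(-0.26)] [np.float64(-0.7), np.float64(-0.35)] [np.float64(-0.66), np.float64(-0.43)] 
top jaw n 400 back 121.8 front 164.1 mean 143.1
top stop n 319 back 201.0 front 274.5 mean 252.7
top pad n 89 back 171.2 front 178.8 mean 174.8
top bearing blk 125 [186.7 239.9 -33.2  17.8]
scene jaw n 341 back 62.0 front 163.6 mean 123.9
scene stop n 187 back 222.4 front 275.3 mean 256.1
scene pad n 60 back 170.7 front 180.0 mean 168.3
scene bearing blk 99 [189.3 695.1 -32.2  50. ]
```

View pics/fix3.png

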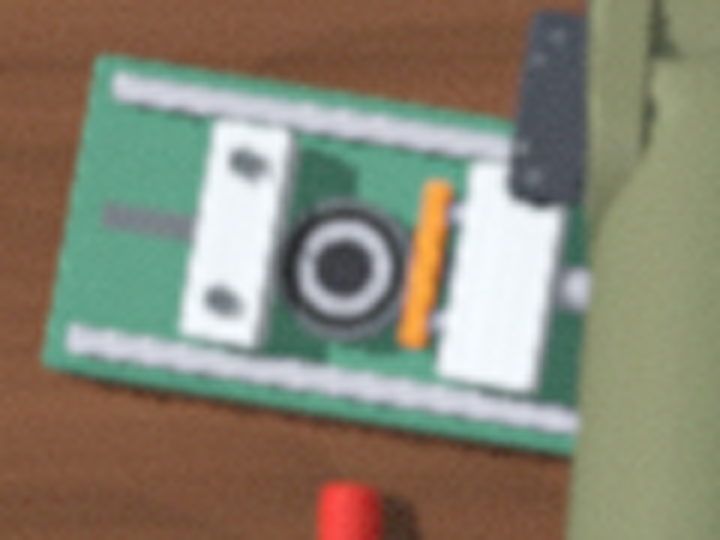

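The crop shows the bearing at (343,268) between stop and pad. The pad has halted at about 174.7 mm while the jaw moved on, so it is already pushed in about 2.4 mm. Contact was near theta 36.5°, and half travel lies near theta 85.5°.

```bash
python3 -m creep '[[-0.68,0.38,0,0,-0.005,0.005,0],[-0.73,0.28,0,0,-0.005,0,0],[-0.76,0.18,0,0,0,0,0],[-0.6,0.06,0,0,0,0,0]]'
python3 - <<'E'
from h import *
wind(5,5)
gaps('top')
E
```

```text
time_s: 23.55
tool_pos: [0.5946, -0.0139, 0.1818]
tool_rot: [-179.8, -0.9, 80.5]
force: [0.9, 8.0, 2.1]
grip_width: 0.0215
at [ 0.5946 -0.0139  0.1818] [-179.83   -0.88   80.49] F [0.9 8.  2.1] M [ 2.18 -0.16  0.01] grip 0.0215 t 23.55
shift cm [-1.84  0.34 -0.04] rot [-0.003 -0.015  0.012]
fit axis [ 0.5313 -0.0237] r 0.0648
theta 71.7 r 0.0641 tang force (tool) [ 8.1 -0.4]
[np.float64(-0.54), np.float64(0.15)] [np.float64(-0.55), np.float64(0.1)] [np.float64(-0.56), np.float64(0.06)] [np.float64(-0.56), np.float64(0.01)] [np.float64(-0.56), np.float64(-0.04)] 
top jaw n 440 back 123.0 front 164.6 mean 140.8
top stop n 323 back 201.0 front 274.7 mean 252.5
top pad n 90 back 171.2 front 179.0 mean 175.1
top bearing blk 117 [186.7 239.9 -32.8  17.3]
```

```bash
python3 -m creep '[[-0.66,0.17,0,0,-0.008,0.005,0],[-0.68,0.1,0,0,-0.007,0.005,0],[-0.68,0.03,0,0,0,0,0],[-0.5,0,0,0,0,0,0]]'
python3 - <<'E'
from h import *
wind(5,5)
gaps('top');gaps('scene')
E
```

```text
time_s: 24.0
tool_pos: [0.5951, -0.023, 0.1821]
tool_rot: [180.0, -1.2, 80.6]
force: [1.9, 8.2, 0.7]
grip_width: 0.0216
at [ 0.5951 -0.023   0.1821] [179.99  -1.16  80.56] F [1.9 8.2 0.7] M [ 2.12 -0.3  -0.04] grip 0.0216 t 24.0
shift cm [-0.95  0.15 -0.01] rot [ 0.    -0.02   0.013]
fit axis [ 0.5312 -0.0237] r 0.0648
theta 80.0 r 0.0639 tang force (tool) [8.4 0.6]
[np.float64(-0.55), np.float64(0.07)] [np.float64(-0.56), np.float64(0.02)] [np.float64(-0.56), np.float64(-0.02)] [np.float64(-0.55), np.float64(-0.07)] [np.float64(-0.54), np.float64(-0.12)] 
top jaw n 458 back 123.9 front 164.6 mean 138.4
top stop n 320 back 201.0 front 274.5 mean 252.5
top pad n 87 back 171.5 front 179.1 mean 175.3
top bearing blk 128 [186.7 239.9 -32.8  17.8]
scene jaw n 386 back 60.8 front 165.0 mean 117.9
scene stop n 189 back 222.4 front 275.3 mean 256.5
scene pad n 55 back 172.1 front 180.6 mean 164.9
scene bearing blk 100 [189.7 695.1 -32.2  49.5]
```

```bash
python3 -m creep '[[-0.6,0.05,0,0,-0.008,0.005,0],[-0.62,0,0,0,-0.007,0,0],[-0.55,-0.02,0,0,0,0,0]]'
python3 - <<'E'
from h import *
wind(5,5)
gaps('top')
E
```

```text
time_s: 24.4
tool_pos: [0.5947, -0.0272, 0.1823]
tool_rot: [179.7, -1.2, 80.8]
force: [2.7, 9.1, 0.1]
grip_width: 0.0213
at [ 0.5947 -0.0272  0.1823] [179.73  -1.2   80.82] F [2.7 9.1 0.1] M [ 2.29 -0.43  0.02] grip 0.0213 t 24.4
shift cm [-0.53  0.12  0.02] rot [ 0.005 -0.021  0.018]
fit axis [ 0.5311 -0.0236] r 0.0647
theta 84.0 r 0.0637 tang force (tool) [9.5 1.2]
[np.float64(-0.55), np.float64(0.03)] [np.float64(-0.56), np.float64(-0.01)] [np.float64(-0.55), np.float64(-0.06)] [np.float64(-0.54), np.float64(-0.11)] [np.float64(-0.53), np.float64(-0.16)] 
top jaw n 464 back 124.5 front 165.0 mean 137.7
top stop n 320 back 201.0 front 274.5 mean 252.4
top pad n 87 back 171.5 front 179.3 mean 175.4
top bearing blk 126 [186.7 239.9 -32.8  17.8]
```

Knob force of 9.5 N suggests 5.6 mm pushed in, and the angle gives about 5.5 mm. I let go, rise clear, and check with an open view.

```bash
python3 -m creep '[[0,0,0,0,0,0,0.65],[0,0,0,0,0,0,0.65],[0,0,0,0,0,0,0.65],[0,0,0,0,0,0,0.65],[0,0,-1,0,-0.02,0,0.65],[0,0,-2,0,0,0,0.65],[0,0,-3,0,0,0,0.65],[0,0,-3,0,0,0,0.65],[0,0,-2,0,0,0,0.65],[0,-3,0,0,0,0,0.65],[-4.8,0,0,0,0,0,0.65],[-4.8,0,0,0,0,0,0.65],[-4.8,0,0,0,0,0,0.65],[-4.8,0,0,0,0,0,0.65],[-4.8,0,0,0,0,0,0.65],[-4.8,0,0,0,0,0,0.65],[-4,0,0,0,0,0,0.65],[0,0,0,0,0,0,0.65]]'
python3 - <<'E'
from h import *
go(.5,-.3,.3,80)
gaps('top');gaps('scene')
f=cam('top')['frame'];g=cam('scene')['frame']
cv2.imwrite('pics/end.png',np.vstack([cv2.resize(f[205:290,185:365],(720,340),interpolation=2),cv2.resize(g[200:275,300:460],(544,255),interpolation=2)[:, :].copy() if 0 else cv2.copyMakeBorder(cv2.resize(g[205:275,300:460],(560,245),interpolation=2),0,0,0,160,0)]))
c=cam('scene');P=cloud(c);m=(np.hypot(P[...,0]-.599,P[...,1]+.029)<.028)&(P[...,2]>.125)&(P[...,2]<.16);print('knob top z',np.nanpercentile(P[m][:,2],95) if m.any() else None,m.sum(),np.nanmean(P[m],0))
E
```

```text
time_s: 26.25
tool_pos: [0.5063, -0.364, 0.3129]
tool_rot: [179.1, 1.5, 80.6]
force: [-0.8, -0.7, -0.4]
grip_width: 0.0567
at [ 0.5063 -0.364   0.3129] [179.12   1.5   80.62] F [-0.8 -0.7 -0.4] M [0.05 0.04 0.04] grip 0.0567 t 26.25
shift cm [ 6.24 -1.68  1.1 ] rot [0.016 0.026 0.011]
top jaw n 632 back 1.7 front 165.0 mean 105.4
top stop n 311 back 201.0 front 274.5 mean 253.4
top pad n 89 back 171.5 front 179.3 mean 173.4
top bearing blk 132 [186.7 239.9 -33.2  17.8]
scene jaw n 405 back 44.9 front 164.8 mean 114.2
scene stop n 191 back 222.4 front 275.3 mean 256.8
scene pad n 57 back 171.7 front 180.6 mean 157.5
scene bearing blk 96 [189.7 695.1 -32.2  50. ]
knob top z 0.14619979149134213 79 [ 0.60033074 -0.02358911  0.13846074]
```

View pics/end.png

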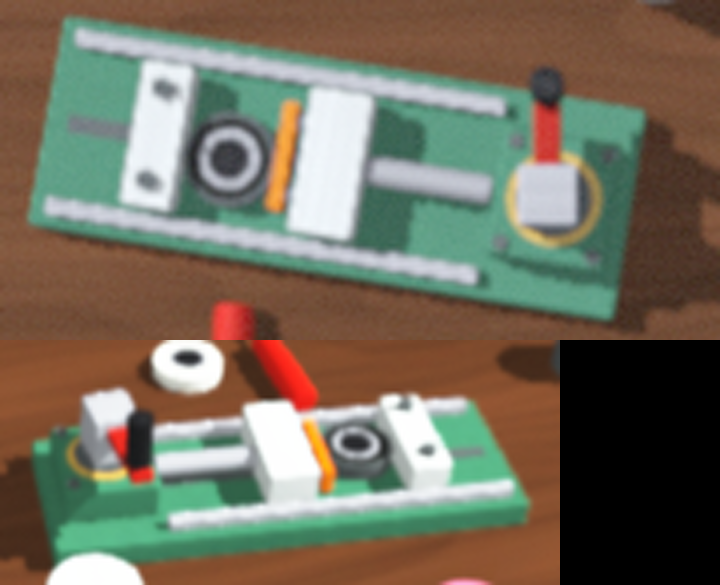

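The end view shows the crank seated on the shaft with the hub on its collar and the knob top at 146 mm, as expected. The bearing is between pad and stop, and the pad is close to the jaw. I refine the pad compression by comparing with the first, free image at sub-pixel level.

```bash
python3 - <<'E'
from h import *
a=np.radians(79.85);u=np.array([np.cos(a),np.sin(a)]);w=np.array([np.sin(a),-np.cos(a)])
for n,off,bef in(('top',[-.0026,.0016],'pics/top0.png'),('scene',[.0035,-.0015],'pics/scene0.png')):
    c=cam(n);ax=np.array([.5305,-.0236])+off
    for nm,f in(('before',cv2.imread(bef)),('now',c['frame'])):
        Y=np.arange(.01,.3,.00025);X=np.linspace(-.025,.025,40)
        def samp(z):
            W=ax+Y[:,None,None]*u+X[None,:,None]*w; p=pix(c,np.dstack([W,np.full(W.shape[:2],z)]).reshape(-1,3)).astype(np.float32).reshape(len(Y),len(X),2)
            return cv2.remap(f,p[...,0],p[...,1],cv2.INTER_LINEAR).astype(float)
        s=samp(.058);wh=s.min(2).mean(1)
        s2=samp(.050);o=np.clip((s2[...,2]-s2[...,0]).mean(1)-30,0,None); o[Y<.06]=0; op=Y[np.argmax(o)]; o[abs(Y-op)>.012]=0; pc=(o*Y).sum()/o.sum()
        k=(Y<op)&(Y>op-.07); on=wh>(wh[k].max()*.5+.5*np.percentile(wh[k],10)); idx=np.where(on&k)[0]
        # longest run
        r=max(np.split(idx,np.where(np.diff(idx)>1)[0]+1),key=len)
        print(n,nm,'jaw %.1f..%.1f width %.1f'%(1e3*Y[r[0]],1e3*Y[r[-1]],1e3*(Y[r[-1]]-Y[r[0]])),'pad %.1f'%(1e3*pc),'pad-jawfront %.2f'%(1e3*(pc-Y[r[-1]])),'pad-jawmid %.2f'%(1e3*(pc-Y[r].mean())))
E
```

```text
top before jaw 38.5..80.5 width 42.0 pad 95.7 pad-jawfront 15.20 pad-jawmid 36.20
top now jaw 123.3..165.0 width 41.8 pad 175.7 pad-jawfront 10.68 pad-jawmid 31.55
scene before jaw 38.0..83.0 width 45.0 pad 95.0 pad-jawfront 12.01 pad-jawmid 34.51
scene now jaw 122.3..166.0 width 43.8 pad 176.4 pad-jawfront 10.38 pad-jawmid 32.26
```

The sub-pixel check gives roughly 4.6–5 mm pushed in, a bit under half. There is plenty of time, so I re-grip the knob and add about 1 mm, roughly 9° of shaft.

```bash
python3 -c "
from h import *
go(.5965,-.022,.26,80)
for n in('scene','top'):
    c=cam(n);P=cloud(c);m=(np.hypot(P[...,0]-.5965,P[...,1]+.022)<.028)&(abs(P[...,2]-.145)<.005);pts=np.argwhere(m)[:,::-1];print(n,world(c,[pts.mean(0)],.145),len(pts))"
python3 -m creep '[[3.8,0.6,0,0.008,0.013,0,0.65],[3.8,0.7,0.3,0.008,0.013,0,0.65],[3.8,0.7,0.3,0,0,0,0.65],[3.8,0.7,0.5,0,0,0,0.65],[3.8,0.7,0.5,0,0,0,0.65],[3.8,0.7,0.5,0,0,0,0.65],[3.8,0.7,0.5,0,0,0,0.65],[3.5,0.5,0.5,0,0,0,0.65],[0,0,0,0,0,0,0.65],[0,0,0,0,0,0,0.65]]'
python3 -c "
from h import *
go(.5965,-.022,.24,80)"
```

```text
at [ 0.5113 -0.3544  0.3116] [179.08   1.08  81.44] F [ 0.5  0.6 -0.4] M [ 0.01 -0.03  0.02] grip 0.0566 t 26.6
shift cm [34.22  3.4   4.57] rot [0.016 0.019 0.025]
scene [[ 0.59837346 -0.02327568  0.145     ]] 40
top [[ 0.5910844  -0.02107254  0.145     ]] 52
time_s: 27.7
tool_pos: [0.6115, -0.0482, 0.2807]
tool_rot: [179.9, -0.4, 81.8]
force: [0.2, -1.5, 0.5]
grip_width: 0.0563
at [ 0.6115 -0.0482  0.2807] [179.92  -0.39  81.82] F [ 0.2 -1.5  0.5] M [-0.01 -0.03 -0.04] grip 0.0563 t 27.7
shift cm [ 2.35 -1.86  4.08] rot [ 0.001 -0.007  0.032]
```

```bash
python3 -m creep '[[1.2,-1.0,1.5,0,-0.007,0.016,0.65],[1.0,-0.9,1.5,0,0,0.016,0.65],[0,0,0.5,0,0,0,0.65],[0,0,0,0,0,0,0.65],[0,0,0,0,0,0,0.65]]'
python3 -c "
from h import *
go(.5945,-.022,.182,80)"
```

```text
time_s: 28.2
tool_pos: [0.5959, -0.0277, 0.2468]
tool_rot: [179.7, 0.1, 79.7]
force: [0.8, -0.9, -0.6]
grip_width: 0.0564
at [ 0.5959 -0.0277  0.2468] [1.7972e+02 1.1000e-01 7.9690e+01] F [ 0.8 -0.9 -0.6] M [ 0.04 -0.03  0.05] grip 0.0564 t 28.2
shift cm [ 0.55 -0.27  6.48] rot [ 0.005  0.002 -0.005]
```

```bash
python3 -m creep '[[0.5,-0.22,1,0.005,0,0,0.65],[0,0,1.5,0,0,0,0.65],[0,0,1.5,0,0,0,0.65],[0,0,1.0,0,0,0,0.65],[0,0,0.4,0,0,0,0.65],[0,0,0,0,0,0,0.65],[0,0,0,0,0,0,0.65]]'
python3 -c "
from h import *
go(.5945,-.022,.182,80)"
```

```text
time_s: 28.9
tool_pos: [0.5952, -0.0252, 0.1881]
tool_rot: [180.0, 0.2, 79.5]
force: [-0.7, -0.4, -0.3]
grip_width: 0.0567
at [ 0.5952 -0.0252  0.1881] [180.     0.19  79.47] F [-0.7 -0.4 -0.3] M [0.03 0.01 0.02] grip 0.0567 t 28.9
shift cm [ 0.3  -0.12  0.61] rot [-0.     0.003 -0.009]
```

```bash
python3 -m creep '[[0.28,-0.1,0.5,0,0,-0.005,0.65],[0,0,0,0,0,0,0.65],[0,0,0,0,0,0,0],[0,0,0,0,0,0,0],[0,0,0,0,0,0,0],[0,0,0,0,0,0,0],[0,0,0,0,0,0,0],[0,0,0,0,0,0,0],[0,0,0,0,0,0,0]]' 20
python3 -c "
from h import *
wind(6,4)"
```

```text
time_s: 29.8
tool_pos: [0.5959, -0.0214, 0.1849]
tool_rot: [179.8, 0.1, 79.8]
force: [-0.2, 0.6, -0.1]
grip_width: 0.0212
at [ 0.5959 -0.0214  0.1849] [1.798e+02 9.000e-02 7.982e+01] F [-0.2  0.6 -0.1] M [-0.07  0.05 -0.06] grip 0.0212 t 29.8
shift cm [-1.11  0.11  0.29] rot [0.003 0.002 0.   ]
fit axis [ 0.5311 -0.0236] r 0.0647
theta 77.9 r 0.0647 tang force (tool) [ 0.5 -0.4]
[np.float64(-0.67), np.float64(0.11)] [np.float64(-0.68), np.float64(0.04)] [np.float64(-0.68), np.float64(-0.03)] [np.float64(-0.67), np.float64(-0.1)]
```

```bash
python3 -m creep '[[-0.6,0.1,0,0,0,0,0],[-0.65,0.04,0,0,0,0,0],[-0.65,0,0,0,0,0,0],[-0.6,-0.05,0,0,0,0,0]]'
python3 -c "
from h import *
wind(6,4);gaps('top')"
```

```text
time_s: 30.2
tool_pos: [0.5948, -0.0298, 0.1854]
tool_rot: [179.8, -1.3, 80.4]
force: [2.3, 9.9, -0.1]
grip_width: 0.0212
at [ 0.5948 -0.0298  0.1854] [179.78  -1.32  80.43] F [ 2.3  9.9 -0.1] M [ 2.29 -0.65 -0.  ] grip 0.0212 t 30.2
shift cm [-0.28  0.07  0.34] rot [ 0.004 -0.023  0.011]
fit axis [ 0.5311 -0.0236] r 0.0647
theta 85.9 r 0.064 tang force (tool) [10.1  0.7]
[np.float64(-0.67), np.float64(0.01)] [np.float64(-0.67), np.float64(-0.06)] [np.float64(-0.66), np.float64(-0.13)] [np.float64(-0.64), np.float64(-0.2)] 
top jaw n 475 back 124.4 front 165.8 mean 137.1
top stop n 321 back 201.0 front 274.5 mean 252.2
top pad n 87 back 171.5 front 179.3 mean 175.4
top bearing blk 132 [187.2 239.9 -33.2  18.2]
```

```bash
python3 -m creep '[[-0.62,0,0,0,-0.006,0,0],[-0.65,-0.03,0,0,-0.006,0,0],[-0.62,-0.08,0,0,0,0,0],[-0.5,-0.1,0,0,0,0,0]]'
python3 -c "
from h import *
wind(6,4);gaps('top')"
```

```text
time_s: 30.65
tool_pos: [0.5935, -0.0336, 0.186]
tool_rot: [179.4, -2.2, 81.2]
force: [3.7, 7.6, -1.6]
grip_width: 0.0213
at [ 0.5935 -0.0336  0.186 ] [179.43  -2.23  81.24] F [ 3.7  7.6 -1.6] M [ 1.59 -0.85 -0.02] grip 0.0213 t 30.65
shift cm [0.1  0.13 0.41] rot [ 0.009 -0.039  0.025]
fit axis [ 0.531  -0.0236] r 0.0647
theta 90.3 r 0.0633 tang force (tool) [8.1 2.5]
[np.float64(-0.66), np.float64(-0.04)] [np.float64(-0.65), np.float64(-0.11)] [np.float64(-0.64), np.float64(-0.18)] [np.float64(-0.62), np.float64(-0.24)] 
top jaw n 488 back 125.2 front 165.8 mean 134.6
top stop n 320 back 201.0 front 274.7 mean 252.4
top pad n 86 back 171.5 front 179.3 mean 175.4
top bearing blk 131 [186.7 239.9 -32.8  17.3]
```

```bash
python3 -m creep '[[0,0,0,0,0,0,0.65],[0,0,0,0,0,0,0.65],[0,0,0,0,0,0,0.65],[0,0,0,0,0,0,0.65],[0,0,-1,0,-0.03,0,0.65],[0,0,-2,0,0,0,0.65],[0,0,-3,0,0,0,0.65],[0,0,-3,0,0,0,0.65],[0,0,-2,0,0,0,0.65],[0,-2,0,0,0,0,0.65],[-4.8,0,0,0,0,0,0.65],[-4.8,0,0,0,0,0,0.65],[-4.8,0,0,0,0,0,0.65],[-4.8,0,0,0,0,0,0.65],[-4.8,0,0,0,0,0,0.65],[-4.8,0,0,0,0,0,0.65],[-3,0,0,0,0,0,0.65],[0,0,0,0,0,0,0.65],[0,0,0,0,0,0,0.65],[0,0,0,0,0,0,0.65]]'
python3 - <<'E'
from h import *
gaps('top')
c=cam('scene');P=cloud(c)
m=(np.hypot(P[...,0]-.5965,P[...,1]+.026)<.028)&(abs(P[...,2]-.145)<.008);print('knob top z',np.nanpercentile(P[m][:,2],[50,90]),m.sum())
c=cam('top');P=cloud(c);m=(np.hypot(P[...,0]-.528,P[...,1]+.02)<.012)&(P[...,2]>.09);print('hub top z',np.nanmedian(P[m][:,2]),m.sum())
f0=cv2.imread('pics/top0.png').astype(int);d=abs(c['frame'].astype(int)-f0).max(2)>70
k,l,s,ce=cv2.connectedComponentsWithStats(d.astype(np.uint8));print([tuple(x) for x in s[1:] if x[4]>8])
E
```

```text
time_s: 32.7
tool_pos: [0.515, -0.3666, 0.3]
tool_rot: [179.4, 0.2, 80.6]
force: [0.5, 0.8, 0.4]
grip_width: 0.0568
top jaw n 625 back 1.7 front 165.8 mean 107.0
top stop n 308 back 201.0 front 274.5 mean 253.4
top pad n 89 back 171.5 front 179.3 mean 173.6
top bearing blk 141 [186.7 240.4 -33.6  17.8]
knob top z [0.14405248 0.14587324] 49
hub top z 0.10637985695647312 73
[(np.int32(446), np.int32(225), np.int32(5), np.int32(3), np.int32(13)), (np.int32(245), np.int32(227), np.int32(33), np.int32(38), np.int32(805)), (np.int32(319), np.int32(229), np.int32(8), np.int32(16), np.int32(109)), (np.int32(421), np.int32(228), np.int32(49), np.int32(33), np.int32(680)), (np.int32(279), np.int32(232), np.int32(32), np.int32(38), np.int32(726)), (np.int32(493), np.int32(233), np.int32(60), np.int32(64), np.int32(2464)), (np.int32(235), np.int32(237), np.int32(8), np.int32(15), np.int32(60)), (np.int32(476), np.int32(238), np.int32(4), np.int32(19), np.int32(44)), (np.int32(315), np.int32(246), np.int32(14), np.int32(15), np.int32(134)), (np.int32(454), np.int32(259), np.int32(11), np.int32(6)
[... 559 characters left out ...]
p.int32(71), np.int32(63), np.int32(1974)), (np.int32(14), np.int32(373), np.int32(36), np.int32(15), np.int32(78)), (np.int32(619), np.int32(393), np.int32(10), np.int32(5), np.int32(29)), (np.int32(388), np.int32(409), np.int32(6), np.int32(3), np.int32(9)), (np.int32(342), np.int32(431), np.int32(5), np.int32(6), np.int32(17)), (np.int32(323), np.int32(447), np.int32(25), np.int32(28), np.int32(368)), (np.int32(0), np.int32(450), np.int32(68), np.int32(30), np.int32(347)), (np.int32(360), np.int32(450), np.int32(15), np.int32(26), np.int32(163)), (np.int32(138), np.int32(473), np.int32(12), np.int32(7), np.int32(53)), (np.int32(287), np.int32(473), np.int32(9), np.int32(7), np.int32(34))]
```

```bash
python3 -c "
from h import *
print(order.sign_off())"
```

```text
the job is handed in; nothing more can be done
None
```

The job is handed in at about 33 s of the 72 s allowed. The crank is on the shaft, and the bearing is clamped against the stop with the pad pushed in about half its travel.

**Fitting:** I gripped the crank by its hub and lowered it over the square without resistance. It seated with a light push of about 12 N. The last depth reading put the hub top at 106.4 mm above the bench, against an expected 107 mm.

**Winding:** I turned the crank clockwise by the knob through just under two turns. The force along the turning direction was 7–10 N. The sideways force on the knob peaked at about 15 N and the vertical force at about 16 N. After a first check suggested the pad was slightly short of half, I gripped the knob again and added a little less than 1 mm.

**Last checks:**
- **Position:** The jaw and pad did not move when the knob was released, and the bearing stayed against the stop.
- **Bystanders:** A comparison of the first and last overhead pictures showed changes only at the fixture, the crank's old place, and the arm and its shadow. The gripper hung over the dish in the last picture, so the dish was not checked this way.

**Where the measurements disagreed on pad compression:**

| Method | Result |
|---|---|
| Overhead image (measured before the added turn, about 4.6–5 mm, then adding 0.8 mm) | about 5.5 mm |
| Knob angle | about 6.5 mm |
| Last two knob-force readings | 10.1 N, then 8.1 N, i.e. about 6.8 mm and 2.8 mm |
| Oblique scene camera (before the added turn) | about 2 mm, unreliable because pad height affects it strongly |

I take the compression to be about 5.5–6 mm. The two cameras also differed by about 5 mm in absolute position, so I relied on relative distances for the fit.

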